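# Clamp a stack of glass plates in the bench vise

### The arm

A 6-joint arm with a two-finger parallel gripper is mounted at the origin on a cart in front of the work surface, level with it; the furniture and walls round the work are solid. World frame = base frame: x ahead of the robot, y to its left, z up, the work surface at z = 0. Lengths are in mm, angles in rad, forces in N, time in s.
With the tool pointing down it reaches from about 400 to 925 mm from the base axis. Payload 12.5 kg.
Tool frame: the origin (TCP) lies midway between the tips of the shut fingers; the grasp point (between the pads) lies 19 mm behind it; z points along the fingers, y is the line along which they close (so a half turn about z gives the same grasp; the last joint's range is limited). The gripper opens to 95 mm and grips with 3 to 60 N. Pads are 20 mm wide; open, the fingers measure 119 mm over their backs; the gripper's body (75 mm by 180 mm) begins 59 mm behind the grasp point.
Start: joints at [-0.106, 0.491, 1.559, -0, 1.092, -0.106], TCP at [625.02, 0.021, 182.061] pointing down, gripper open.
Joint ranges: [-3.1, 3.1], [-0.84, 2.19], [0.05, 2.79], [-1.13, 4.28], [0.06, 2.93], [-2.69, 2.69]. Speed limits (rad/s): [2.22, 2.22, 2.79, 3.14, 3.14, 3.14].

### API

Orientations are given as [roll, pitch, yaw] about the fixed x, y, z axes, in that order (R = Rz(yaw) Ry(pitch) Rx(roll)).
In Python, from cell import env gives the robot as it stands.
- The arm moves only by the tool carry_out, never from a script. Its argument "series" is a list of rows, each a list of 4 numbers: the shift along the world's x, y, z normalised to -1 to 1, where 1 is 5 cm, then the turn about the world's z normalised to -1 to 1, where 1 is 6 degrees. In form: [[x, y, z, turn], ...]. A call has exactly 5 rows; each row shifts and turns the commanded pose from where the row before left it; what a row does not reach is not made up. A row lasts 1/10 s, in which the tool goes at most 50 mm and 8.59 degrees, less where a joint would pass 70% of its speed; a pose out of reach is approached as far as the arm can. A call with a number of a shift or a turn outside -1 to 1 is refused whole. A call with a gripper value outside its range is refused whole. "fingers" is the closure, from -1 (fully open) to 1 (shut), set as the call begins (left out, the last holds). The fingers move at their own pace and stop on an object; the grip force is fixed at half the most. Time passes only in rows, so rows that do not move let the fingers close, or fill a call up. It gives the time, the measured TCP pose, the force, the opening and the grip force at its end, in the units of the state.
- env.state(): the state, without advancing time (a new reading comes with each control period).
- env.read_camera(name): name is "scene" or "side" or "wrist"; returns the picture (384x512x3 uint8, red, green, blue); there is no depth.
- env.calibration(name): a dict with "K" (3x3 intrinsics, pixels), "pose" (4x4, takes a point from camera to world coordinates). Camera axes: x right, y down, z forward; pixel columns grow to the right and rows downward; lengths in mm; the calibration is good to about 2 mm. A picture is of the moment at which its call begins: read the wrist's pose just before it. calibration takes no time and is no camera call; for the wrist camera it gives the pose at the moment of the call.
- env.job_done(): hands the job in; it is judged then, once.
Trained networks look in the newest picture that a camera, given by its name, has taken for a name from the list of things; names that differ only in an ending like _2 or _b are one class to them, and where a whole thing is asked for, a point or a joint stands for the part that bears it (a point fixed in the world has none). Each returns a list of dicts, best first, with "conf" (0 to 1); they miss things now and then, are a little off and sometimes report something else, mostly with a low value. They report only what shows in the picture. A call takes as long as a camera call. They do not tell look-alikes from the thing itself.
- env.look_for(camera, label): "position" ([row, column] as shares, 0 to 1, of the picture: columns of its width, rows of its height, amid what is visible of it).
The state is a dict: "t": time; "joints": joint angles; "qvel": joint speeds; "tau": joint torques, N m; "eef_pos": TCP position; "tcp_rot": TCP orientation; "ft_force": force on the tool from outside, world axes, zero at the start; "moment": the same for the moment, N m; "opening": opening from 0.0 (shut) to 1.0 (fully open); "grip_force": force on a finger pad.
Only numpy, scipy, OpenCV 4.12 (cv2) and the standard library are available. Lean on these libraries where they do the work, as an engineer would, in place of code of your own. Each camera call takes 0.05 s, during which the arm holds its last target. There are 200 camera calls.

### The job

Get the stack of glass plates ready for edge polishing in the small bench vise: first press the stack straight down until the stiff lift plate under it is fully home, then turn the crank clockwise (seen from the crank end) until the moving jaw has pushed the stack square against the fixed jaw and grips it firmly. It is glass, so do not press hard on it or crush it in the jaws, leave the vise tight, and do not disturb the other things on the bench.

Things in the scene. Friction and masses are not known exactly. Their poses are not given: they have to be found in the camera images.
- vise: Grey bench vise, fixed, base 210 x 110 mm (154 mm over the lugs), 92 mm tall. Origin: under the base's centre, on the bench. x = along the screw, from the crank end to the fixed jaw; z up. Fixed jaw 100 mm wide, its flat face at x = +47 mm; jaw tops at z = 92 mm. The nut block near the crank spans x = -101 to -75 mm, 70 mm wide, 92 mm tall.
- lift_plate: Aluminium plate 44 x 64 mm between the jaws, under the glass. Origin: at bench height under its centre when raised; it sinks with the plate. Starts raised (top 73 mm over the bench), goes down 12 mm to a hard stop (top at 61 mm); no spring, it stays where left. Pushing it takes about 5 N besides the weight of the glass.
- plates: Stack of green glass plates, one solid block of 44 x 81 x 35 mm, about 0.4 kg, lying flat on the lift plate between the jaws, a few mm away from the fixed jaw and up to 5 degrees off square. Origin: centre of its underside. This body's x and y are turned from the stack's edges: for its direction use stack.
- stack (a point): Centre of the underside of the stack of glass plates; x along its 44 mm side (the one between the jaws, roughly the vise's x), y along its 81 mm side, z up, 35 mm tall.
- jaw: Moving jaw of the vise, 104 mm wide, 30 mm thick, slides along the vise's x towards the fixed jaw, 16 mm per turn of the crank. Its origin is at the vise's origin when fully open and shifts along x as it closes (0 to 52 mm). Its flat face, at x = -35 mm in its own frame, is a steel plate on a springy rubber cushion: about 15 N per mm of squeeze; a firm grip squeezes it 2 to 5 mm.
- jaw_face (a point): Centre of the moving jaw's flat steel face, the face towards the plates.
- crank_hub (a point): Point on the screw axis, 76 mm above the bench, level along the axis with the middle of the crank's grip. The vise's x through this point is the axis that the grip circles about, clockwise seen from the crank end (right-handed about x) to close. It travels with the jaw, 16 mm along x per turn.
- crank_grip (a point): Centre of the black crank grip: cylinder 22 mm dia, 50 mm long, parallel to the screw, 40 mm from its axis, spinning freely on its pin, so the hand need not turn. The crank arm begins 27 mm away on the vise side. Lowest point of its circle: 36 mm over the bench. About 3.5 N turns it while free; each newton more adds some 15 N of jaw force; it stays when let go. Starts anywhere on its circle.
- slide_carton: Small white carton, 111 x 81 x 50 mm, bystander. Origin: centre of its underside.
- bottle_a: Brown bottle with a cap, 54 mm diameter, 93 mm tall, bystander. Origin: centre of its underside.
- bottle_b: Small bottle with a cap, 46 mm diameter, 83 mm tall, bystander. Origin: centre of its underside.
- dish: Flat round petri dish, 90 mm diameter, 16 mm tall, bystander. Origin: centre of its underside.
- tape: Roll of tape lying flat, 104 mm diameter, 25 mm tall, bystander. Origin: centre of its underside.
- bench_timer: Small square timer, 62 x 62 x 15 mm, bystander. Origin: centre of its underside.
There are look-alikes about, which are no part of the job. What is shaped like the plates but orange is not meant.

How it is judged:
By the outcome, as a careful person would: the job done as asked, in the order asked, and still so for the second after the job is handed in, with the robot touching nothing.
It also fails if it takes over 64 s, if anything falls off the work surface, if the arm or the gripper's body presses on something with over 40 N, if the wrist force passes 120 N, or if a joint passes its speed limit or range.

## Working session

There is one attempt and no reset: what is moved stays moved. The work goes in short steps, Python scripts to look and compute and a tool call to move; the robot and the scene stay as the last step left them, time stands still between calls to the robot, and variables do not carry over. Pictures are saved under pics/ and viewed, at most 10 in all, crops included, and the job is handed in when it is done.

Besides the shell and the picture viewer there is one more tool, called by a JSON object that holds its "fn" and its "kwargs". carry_out: Moves the arm, as the interface text tells. Its arguments: {"type":"object","properties":{"series":{"type":"array","items":{"type":"array","items":{"type":"number","minimum":-1,"maximum":1}}},"fingers":{"type":"number"}},"required":["series"]}

```bash
ls; mkdir -p pics; cat > h.py <<'E'
import numpy as np, cv2
from cell import env
def shot(cam, fn):
    im=env.read_camera(cam); cv2.imwrite('pics/'+fn, im[:,:,::-1].copy()); return im
def ray(cam, uv, cal=None):
    c=cal or env.calibration(cam); K=np.array(c['K']);P=np.array(c['pose'])
    d=P[:3,:3]@np.linalg.solve(K,[uv[0],uv[1],1.]); return P[:3,3],d
def onz(cam,uv,z,cal=None):
    o,d=ray(cam,uv,cal); return o+d*(z-o[2])/d[2]
def proj(cam,p,cal=None):
    c=cal or env.calibration(cam); P=np.array(c['pose']); q=P[:3,:3].T@(np.array(p)-P[:3,3]); q=np.array(c['K'])@q; return q[:2]/q[2]
def tri(l):
    A=np.zeros((3,3));b=np.zeros(3)
    for cam,uv in l:
        o,d=ray(cam,uv); d/=np.linalg.norm(d); M=np.eye(3)-np.outer(d,d); A+=M;b+=M@o
    return np.linalg.solve(A,b)
E
python3 - <<'E'
from h import *
a=shot('scene','a.png');b=shot('side','b.png')
for cam in('scene','side'):
    c=env.calibration(cam); print(cam,np.round(c['pose'],2).tolist(),np.round(c['K'],0).tolist())
    for n in ['vise','plates','jaw_face','crank_hub','crank_grip','lift_plate','stack']:
        print(n,[(round(r['conf'],2),round(r['position'][1]*512,1),round(r['position'][0]*384,1)) for r in env.look_for(cam,n)][:3])
print(env.state())
E
```

```text
pics
scene [[-0.65, -0.41, 0.64, -604.11], [-0.76, 0.33, -0.56, 1095.26], [0.01, -0.85, -0.53, 1001.18], [0.0, 0.0, 0.0, 1.0]] [[499.0, 0.0, 253.0], [0.0, 499.0, 188.0], [0.0, 0.0, 1.0]]
vise [(0.79, 232.0, 192.4)]
plates [(0.88, 161.4, 274.6), (0.84, 274.4, 217.2), (0.82, 228.2, 178.5)]
jaw_face [(0.51, 239.1, 183.2)]
crank_hub [(0.59, 266.3, 180.8)]
crank_grip []
lift_plate [(0.17, 267.2, 180.7)]
stack [(0.82, 160.8, 276.5), (0.78, 301.5, 196.8), (0.63, 225.7, 182.4)]
side [[0.99, -0.09, 0.11, 273.08], [-0.14, -0.67, 0.73, -1200.66], [0.01, -0.74, -0.68, 1340.92], [0.0, 0.0, 0.0, 1.0]] [[450.0, 0.0, 254.0], [0.0, 450.0, 200.0], [0.0, 0.0, 1.0]]
vise [(0.79, 280.4, 212.6), (0.55, 308.5, 267.4)]
plates [(0.75, 249.0, 247.7), (0.65, 279.1, 194.8), (0.56, 226.7, 151.5)]
jaw_face [(0.52, 275.6, 199.9)]
crank_hub []
crank_grip [(0.44, 275.6, 222.5)]
lift_plate [(0.27, 306.8, 263.9), (0.25, 278.9, 222.3)]
stack [(0.65, 277.5, 192.6), (0.58, 236.9, 217.2), (0.55, 226.4, 154.9)]
{'t': 0.8, 'joints': array([-1.05618899e-01,  4.90866551e-01,  1.55890697e+00, -5.60303170e-06,
        1.09172074e+00, -1.05563900e-01]), 'qvel': array([-5.99932274e-04,  1.38693182e-03,  6.28654328e-05, -6.97747959e-04,
       -1.76064728e-03, -2.29129830e-04]), 'tau': array([-1.49313488e-03, -6.12414837e+01, -2.58421862e+01,  6.91863801e-02,
        4.43746406e-02, -7.09369033e-05]), 'eef_pos': array([6.25010792e+02, 8.24472972e-03, 1.82079328e+02]), 'tcp_rot': array([3.14149533e+00, 1.53123111e-05, 1.57074391e+00]), 'ft_force': array([-0.08684503,  0.31308932, -0.65182294]), 'moment': array([-0.01239205, -0.02281547,  0.05552228]), 'grip_force': 0.0, 'opening': 1.0013594349163917}
```

View pics/a.png

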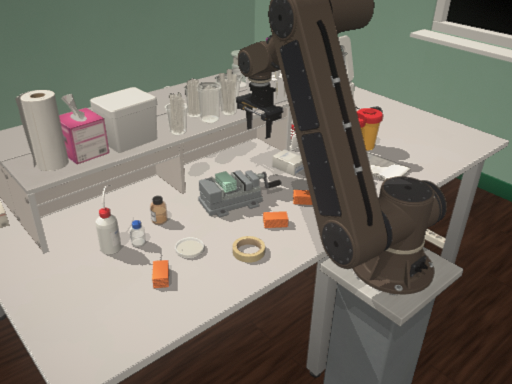

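View pics/b.png

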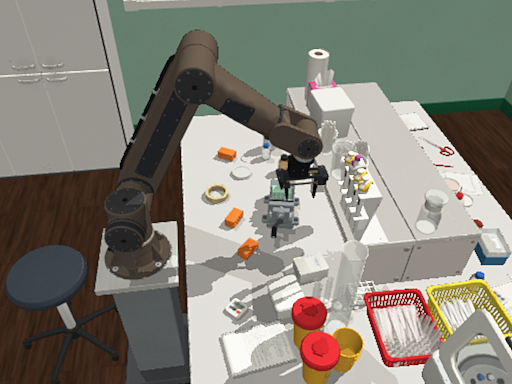

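The vise is green-grey, at scene (232,190) and side (281,208), with the crank towards -y (scene (270,182), side (275,232)). The orange blocks are the decoys. Next is a closer look from the wrist camera.

```bash
python3 - <<'E'
from h import *
print(tri([('scene',(232,192)),('side',(280.4,212.6))]), onz('scene',(275,182),76), onz('side',(274,232),70))
cal=env.calibration('wrist'); w=shot('wrist','w1.png')
print(np.round(cal['pose'],2).tolist(),np.round(cal['K']).tolist())
a=cv2.imread('pics/a.png')[150:240,170:310]; b=cv2.imread('pics/b.png')[150:260,225:345]
a=cv2.resize(a,(490,315),interpolation=2); b=cv2.resize(b,(300,275),interpolation=2)
w=w[:,:,::-1]
o=np.zeros((600,800,3),np.uint8); o[:288,:384]=cv2.resize(w,(384,288)); o[285:600,:490]=a; o[:275,490:790]=b
cv2.imwrite('pics/c.png',o)
E
```

```text
[597.03129432 135.3454429   18.82689429] [496.52003532  28.68511686  76.        ] [530.70760947 -28.58965898  70.        ]
[[1.0, 0.0, 0.0, 624.15], [0.0, -0.97, -0.24, 66.46], [0.0, 0.24, -0.97, 385.56], [0.0, 0.0, 0.0, 1.0]] [[296.0, 0.0, 255.0], [0.0, 296.0, 190.0], [0.0, 0.0, 1.0]]
```

View pics/c.png

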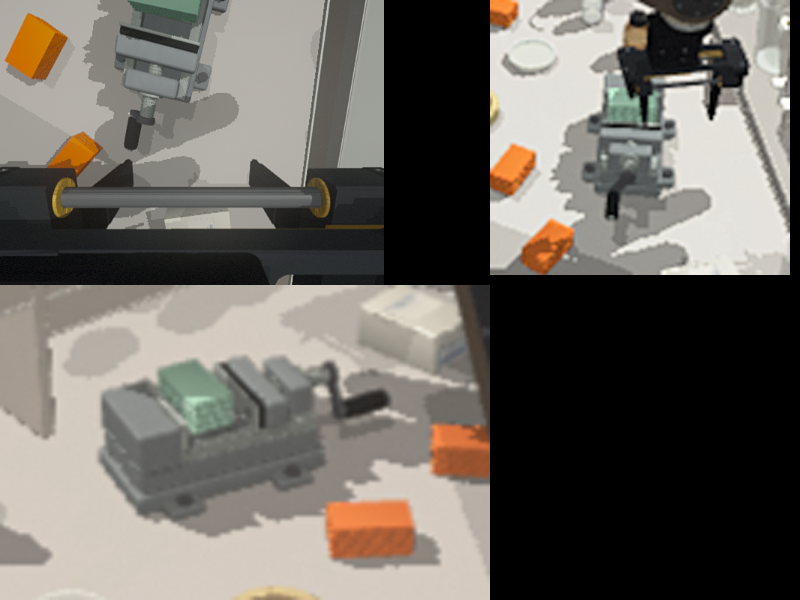

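The wrist view shows the vise with its crank toward the robot's right (-y), yawed slightly, and the grip low on its circle. I'll move the camera so it sees the whole vise.

{"fn": "carry_out", "kwargs": {"series": [[-0.2, 0.4, 0.6, 0], [-0.2, 0.4, 0.6, 0], [-0.2, 0.4, 0.6, 0], [0, 0, 0.2, 0], [0, 0, 0, 0]], "fingers": -1}}

```text
t: 1.35
eef_pos: [595.5, 60.1, 283.4]
tcp_rot: [3.139, 0.0, 1.572]
ft_force: [0.9, 0.5, -1.0]
opening: 1.001
grip_force: 0.0
```

```bash
python3 - <<'E'
from h import *
cal=env.calibration('wrist'); w=shot('wrist','w2.png')
print(np.round(cal['pose'],3).tolist(),np.round(cal['K'],1).tolist())
import pickle; pickle.dump(cal,open('cal2.pkl','wb'))
for n in ['vise','plates','jaw','jaw_face','crank_hub','crank_grip','lift_plate','stack']:
    print(n,[(round(r['conf'],2),round(r['position'][1]*512,1),round(r['position'][0]*384,1)) for r in env.look_for('wrist',n)][:3])
cv2.imwrite('pics/w2b.png',cv2.resize(w[:260,110:410,::-1],(690,598),interpolation=cv2.INTER_CUBIC))
s=env.state();print(s['eef_pos'],s['t'])
E
```

```text
[[1.0, 0.001, 0.004, 594.011], [0.002, -0.971, -0.241, 126.551], [0.003, 0.241, -0.971, 486.805], [0.0, 0.0, 0.0, 1.0]] [[296.0, 0.0, 254.5], [0.0, 296.0, 190.3], [0.0, 0.0, 1.0]]
vise [(0.84, 253.0, 107.2)]
plates [(0.85, 116.1, 117.7), (0.83, 257.3, 73.2), (0.62, 148.3, 214.3)]
jaw [(0.88, 240.1, 134.2)]
jaw_face [(0.58, 247.6, 117.6)]
crank_hub [(0.95, 221.4, 187.2)]
crank_grip [(0.69, 253.6, 106.7), (0.62, 221.0, 191.3)]
lift_plate []
stack [(0.85, 148.1, 218.2), (0.63, 255.5, 78.3), (0.58, 118.0, 114.8)]
[595.02967685  59.71055072 281.42202423] 1.8
```

View pics/w2b.png

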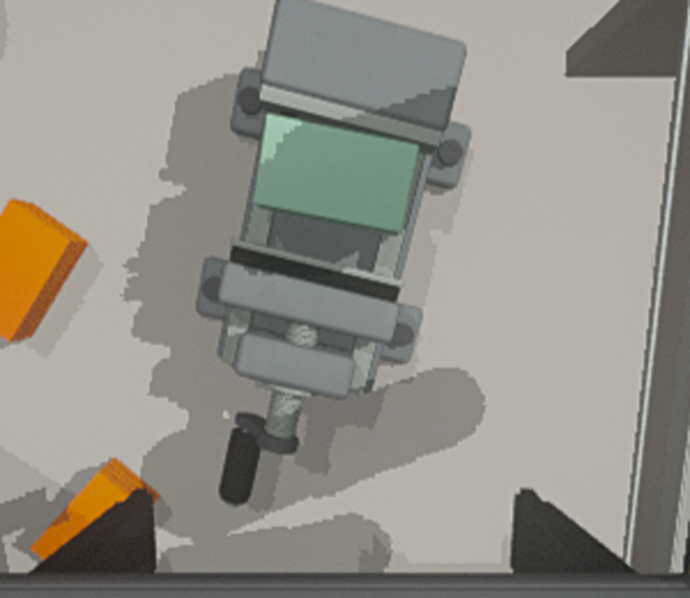

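```bash
cat > fit.py <<'E'
from h import *; import pickle
from scipy.optimize import least_squares
cal=pickle.load(open('cal2.pkl','rb'))
z2=lambda p:np.array(p)/2.3+[110,0]
V=[((-75,35,92),(244,332)),((-75,-35,92),(358,364)),((-101,-35,92),(349,397)),((-101,35,92),(237,371)),((47,50,92),(260,107)),((47,-50,92),(441,147))]
def R(a): return np.array([[np.cos(a),-np.sin(a),0],[np.sin(a),np.cos(a),0],[0,0,1]])
def w(p,q): return R(q[2])@np.array(p)+[q[0],q[1],0]
f=lambda q:np.concatenate([proj('wrist',w(m,q),cal)-z2(u) for m,u in V])
r=least_squares(f,[600,130,1.35]);v=r.x;print('vise',v,np.degrees(v[2]),np.round(r.fun*2.3,1))
S=[((-22,40.5,108),(253,205)),((-22,-40.5,108),(403,233)),((22,-40.5,108),(421,146)),((22,40.5,108),(266,113))]
f2=lambda q:np.concatenate([proj('wrist',w(m,q),cal)-z2(u) for m,u in S])
r=least_squares(f2,[600,150,1.35]);s=r.x;print('stack',s,np.degrees(s[2]),np.round(r.fun*2.3,1))
inv=lambda p:R(v[2]).T@(np.array(p)-[v[0],v[1],0])
print('stack in vise',inv([s[0],s[1],0]))
print('jaw face px',inv(onz('wrist',z2((315,272)),92,cal)),inv(onz('wrist',z2((310,282)),92,cal)))
# grip: along-axis a, angle th (from +y to +z)
G=[(238,466)]  # centre guess
f3=lambda q:proj('wrist',w((q[0],40*np.cos(q[1]),76+40*np.sin(q[1])),v),cal)-z2(G[0])
for th0 in(1,-1):
  r=least_squares(f3,[-150,th0]);print('grip',r.x,np.degrees(r.x[1]),w((r.x[0],40*np.cos(r.x[1]),76+40*np.sin(r.x[1])),v),r.cost)
for t in range(-60,61,30):
  t=np.radians(t); print(np.degrees(t),[ (proj('wrist',w((a,40*np.cos(t),76+40*np.sin(t)),v),cal)-[110,0])*2.3 for a in(-125,-150,-175)])
E
python3 fit.py; python3 -c "
from h import *
a=cv2.imread('pics/a.png')[165:205,235:295]; b=cv2.imread('pics/b.png')[195:250,250:305]
o=np.zeros((400,800,3),np.uint8); o[:267,:400]=cv2.resize(a,(400,267),interpolation=2); o[:400,400:]=cv2.resize(b,(400,400),interpolation=2)
cv2.imwrite('pics/g.png',o)"
```

```text
vise [594.81161142 155.97522651   1.34303305] 76.95012547509154 [-1.4  0.5  2.8 -3.9  1.3  5.9 -3.2  5.1  0.1 -6.1  0.4  0. ]
stack [597.11537718 174.1307662    1.38831007] 79.54430745959579 [-0.  -1.5  0.  -0.1 -0.3 -0.1  0.3  1.6]
stack in vise [18.20684088  1.85523669  0.        ]
jaw face px [-32.56160159   1.94624787  92.        ] [-38.56199601   3.47963017  92.        ]
grip [-148.27332751    1.02797269] 58.89849636797356 [541.2030158   16.19673761 110.25014115] 6.825855640696371e-26
grip [-168.97298401   -0.88731562] -50.83943990649294 [532.05019277  -2.93019378  44.98482534] 1.2079764791057601e-20
-59.99999999999999 [array([259.37790212, 404.40561254]), array([251.86072773, 439.86854293]), array([244.53253455, 474.43993789])]
-29.999999999999996 [array([234.79849727, 403.73145397]), array([227.34988105, 440.40600239]), array([220.09479093, 476.12769162])]
0.0 [array([221.82178221, 408.05103196]), array([214.20571888, 446.37056656]), array([206.79660371, 483.64886016])]
29.999999999999996 [array([225.54544522, 416.86217458]), array([217.51674867, 456.86054672]), array([209.71634785, 495.72156641])]
59.99999999999999 [array([247.07767344, 428.05304504]), array([238.45418333, 469.24786446]), array([230.08413704, 509.23197081])]
```

View pics/g.png

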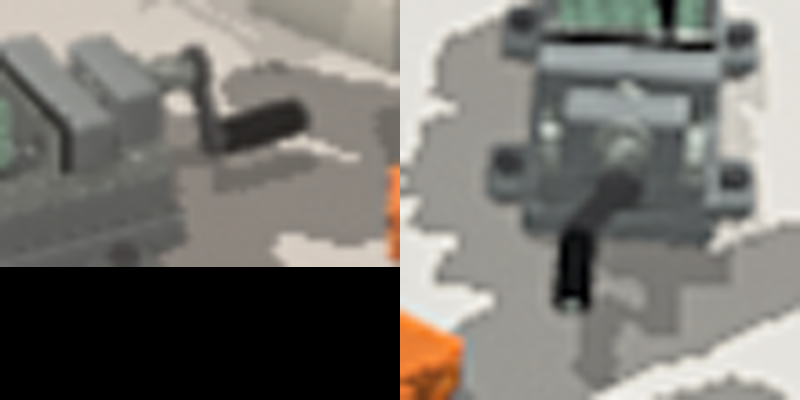

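Both crops show the grip hanging down and to the left, at about -50° from the vise's +y, with its outer end towards the robot's right. I'll triangulate it, then press the stack.

```bash
cat >> fit.py <<'E'
g=tri([('scene',(274.75,184)),('side',(273.7,232.1))]); print('tri scene+side',g,inv(g))
oo,dd=ray('wrist',z2((238,466)),cal)
A=np.zeros((3,3));b=np.zeros(3)
for o,d in [ray('scene',(274.75,184)),ray('side',(273.7,232.1)),(oo,dd)]:
    d=d/np.linalg.norm(d);M=np.eye(3)-np.outer(d,d);A+=M;b+=M@o
g=np.linalg.solve(A,b);print('3 cams',g,inv(g))
print('orange',[onz('wrist',z2(p),35,cal)[:2] for p in((115,460),(158,495))], 'ends',[inv(onz('wrist',z2(p),45,cal)) for p in((242,430),(233,502))])
E
python3 fit.py | tail -3
```

```text
tri scene+side [533.28990442  -3.19737689  39.73664355] [-168.953341     23.99180418   39.73664355]
3 cams [532.52394708  -3.60835204  40.33929617] [-169.52665476   24.64518199   40.33929617]
orange [array([446.13269516,  -1.6484857 ]), array([474.20352379, -26.98355328])] ends [array([-143.85361496,   27.54298416,   45.        ]), array([-194.91139039,   23.57941076,   45.        ])]
```

{"fn": "carry_out", "kwargs": {"series": [[0, 0.6, -0.2, -0.5], [0, 0.6, -0.6, -0.6], [0, 0.6, -0.8, -0.6], [0, 0.5, -0.8, -0.5], [0, 0, -0.6, 0]], "fingers": 1}}

```text
t: 2.3
eef_pos: [594.0, 177.5, 129.5]
tcp_rot: [-3.14, 0.0, 1.341]
ft_force: [-0.1, 0.0, -0.4]
opening: 0.637
grip_force: 0.0
```

{"fn": "carry_out", "kwargs": {"series": [[0.04, -0.02, 0, 0], [0, 0, 0, 0], [0, 0, 0, 0], [0, 0, -0.2, 0], [0, 0, -0.1, 0]]}}

```text
t: 2.8
eef_pos: [597.2, 173.7, 117.2]
tcp_rot: [3.141, -0.0, 1.34]
ft_force: [-0.3, -0.5, -0.1]
opening: 0.212
grip_force: 0.0
```

{"fn": "carry_out", "kwargs": {"series": [[0, 0, 0, 0], [0, 0, -0.04, 0], [0, 0, -0.04, 0], [0, 0, -0.04, 0], [0, 0, -0.04, 0]]}}

```text
t: 3.3
eef_pos: [597.0, 174.0, 109.0]
tcp_rot: [3.141, -0.0, 1.34]
ft_force: [-0.9, -0.1, 0.5]
opening: 0.003
grip_force: 0.0
```

{"fn": "carry_out", "kwargs": {"series": [[0, 0, -0.04, 0], [0, 0, -0.04, 0], [0, 0, -0.04, 0], [0, 0, -0.04, 0], [0, 0, 0, 0]]}}

```text
t: 3.8
eef_pos: [596.9, 174.0, 100.7]
tcp_rot: [-3.141, 0.0, 1.34]
ft_force: [-0.1, -0.0, -0.4]
opening: 0.005
grip_force: 0.0
```

{"fn": "carry_out", "kwargs": {"series": [[0, 0, -0.02, 0], [0, 0, -0.02, 0], [0, 0, -0.02, 0], [0, 0, -0.02, 0], [0, 0, -0.02, 0]]}}

```text
t: 4.3
eef_pos: [597.0, 174.0, 96.0]
tcp_rot: [3.141, 0.0, 1.34]
ft_force: [-0.3, -0.6, -0.7]
opening: 0.003
grip_force: 0.0
```

No contact force has shown even at the height where the stop should be, so I'll take a look.

```bash
python3 - <<'E'
from h import *
cal=env.calibration('wrist'); w=shot('wrist','w3.png'); a=shot('scene','a3.png')[:,:,::-1]; b=shot('side','b3.png')[:,:,::-1]
o=np.zeros((600,800,3),np.uint8); o[:300,:400]=cv2.resize(w[:,:,::-1],(400,300)); o[300:600,:400]=cv2.resize(a[150:225,190:290],(400,300),interpolation=2); o[:300,400:]=cv2.resize(b[165:240,235:335],(400,300),interpolation=2)
cv2.imwrite('pics/d.png',o); print(env.state()['ft_force'],env.state()['eef_pos'])
E
```

```text
[0.10947396 0.08911034 0.67775267] [597.00783008 174.02111968  95.99675067]
```

View pics/d.png

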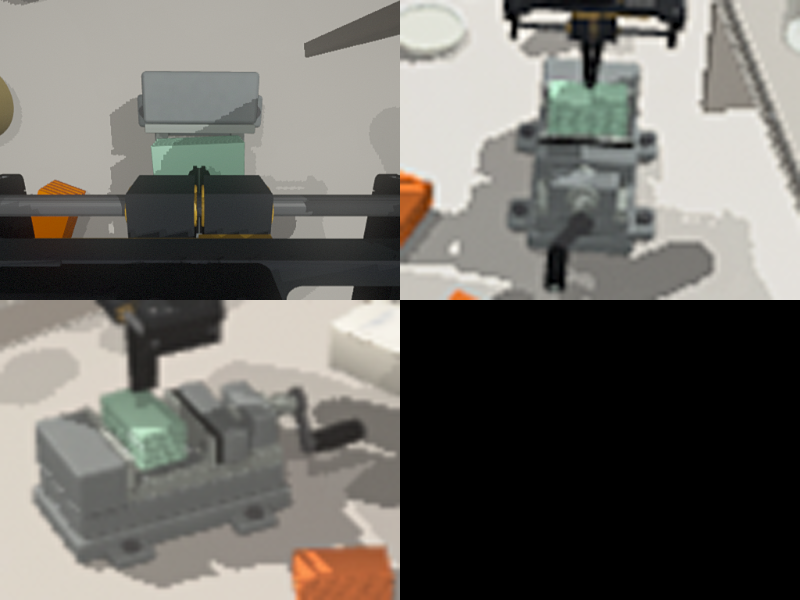

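The stack looks lowered with the fingertips on it, but the force reading doesn't confirm the stop. I'll go on in small steps.

{"fn": "carry_out", "kwargs": {"series": [[0, 0, -0.01, 0], [0, 0, -0.01, 0], [0, 0, -0.01, 0], [0, 0, 0, 0], [0, 0, 0, 0]]}}

```text
t: 4.95
eef_pos: [597.0, 174.0, 94.6]
tcp_rot: [3.141, 0.0, 1.34]
ft_force: [1.2, -0.5, 0.8]
opening: 0.004
grip_force: 0.0
```

{"fn": "carry_out", "kwargs": {"series": [[0, 0, -0.01, 0], [0, 0, -0.01, 0], [0, 0, -0.01, 0], [0, 0, 0, 0], [0, 0, 0, 0]]}}

```text
t: 5.45
eef_pos: [597.0, 174.1, 93.0]
tcp_rot: [-3.142, 0.0, 1.34]
ft_force: [-0.4, -0.0, -0.2]
opening: 0.006
grip_force: 0.0
```

```bash
python3 - <<'E'
exec(open('fit.py').read().split("f2=")[0])
f2=lambda q:np.concatenate([proj('wrist',R(q[2])@np.array([m[0],m[1],0])+[q[0],q[1],q[3]],cal)-z2(u) for m,u in S])
r=least_squares(f2,[600,150,1.35,108]);print(r.x,r.fun*2.3)
t=env.state()['eef_pos'];print(t)
for c,x0,y0 in(('scene',190,150),('side',235,165)): print(c,(proj(c,[597,174,96])-[x0,y0])*4)
E
```

```text
vise [594.81161142 155.97522651   1.34303305] 76.95012547509154 [-1.4  0.5  2.8 -3.9  1.3  5.9 -3.2  5.1  0.1 -6.1  0.4  0. ]
[597.09964795 173.82993798   1.3883763  110.28155538] [-0.52971904 -1.30045198  0.42002894  0.25952303  0.19364637 -0.28663345
 -0.08067683  1.29682828]
[596.99756043 174.05341786  93.02876385]
scene [142.52576506 117.0307174 ]
side [185.40392012 104.17194224]
```

```bash
python3 - <<'E'
exec(open('fit.py').read().split("f2=")[0])
o=np.zeros((600,800,3),np.uint8)
st=np.array([597.1,173.9,1.388])
for k,(c,x0,y0) in enumerate((('scene',190,150),('side',240,165))):
    im=shot(c,c+'5.png')[:,:,::-1]
    cr=cv2.resize(im[y0:y0+75,x0:x0+50] if 0 else im[y0:y0+75,x0:x0+ (65 if k==0 else 65)],(400,462),interpolation=2); f=400/65
    P=lambda p:tuple(int(round(x)) for x in (proj(c,p)-[x0,y0]+.5)*f)
    def poly(pts,col): cv2.polylines(cr,[np.array([P(p) for p in pts])],True,col,1)
    poly([w((47,50,92),v),w((47,-50,92),v),w((105,-50,92),v),w((105,50,92),v)],(255,0,0))
    poly([w((-75,35,92),v),w((-75,-35,92),v),w((-101,-35,92),v),w((-101,35,92),v)],(255,0,0))
    for z,col in((108,(0,0,255)),(96,(0,255,255))):
        poly([w((a,b,z),st) for a,b in((-22,40.5),(22,40.5),(22,-40.5),(-22,-40.5))],col)
    cv2.circle(cr,P(env.state()['eef_pos']),3,(255,0,255),-1)
    o[:462,400*k:400*k+400]=cr
cv2.imwrite('pics/e.png',o[:462])
E
```

```text
vise [594.81161142 155.97522651   1.34303305] 76.95012547509154 [-1.4  0.5  2.8 -3.9  1.3  5.9 -3.2  5.1  0.1 -6.1  0.4  0. ]
```

View pics/e.png

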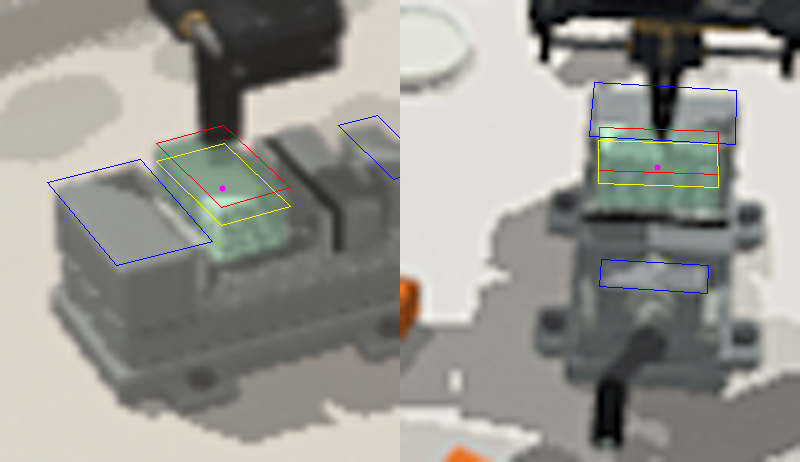

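```bash
python3 - <<'E'
from h import *
for fs,(x0,x1,y0,y1) in ((('a.png','a3.png','scene5.png'),(205,245,160,200)),(('b.png','b3.png','side5.png'),(262,300,178,205))):
    for f in fs:
        im=cv2.imread('pics/'+f)[y0:y1,x0:x1].astype(int); m=(im[:,:,1]-im[:,:,2]>22)
        ys,xs=np.nonzero(m); print(f,m.sum(),'rows',ys.min()+y0,ys.max()+y0,'cols',xs.min()+x0,xs.max()+x0,'mean',ys.mean()+y0,xs.mean()+x0)
    a=cv2.imread('pics/'+fs[0])[y0:y1,x0:x1].astype(int)
    for f in fs[1:]:
        print(f, [ (round(np.abs(np.roll(cv2.imread('pics/'+f).astype(int),-k,0)[y0:y1,x0:x1]-a)[12:].mean(),1)) for k in range(-1,6)])
c='side'; print(env.state()['ft_force'], proj('scene',[597,174,108])-proj('scene',[597,174,94]), proj('side',[597,174,108])-proj('side',[597,174,94]))
E
```

```text
a.png 194 rows 173 191 cols 216 234 mean 181.02061855670104 225.94329896907217
a3.png 190 rows 173 191 cols 216 234 mean 182.01052631578946 225.22105263157894
scene5.png 187 rows 173 191 cols 216 234 mean 182.05347593582889 225.2192513368984
a3.png [np.float64(13.5), np.float64(7.4), np.float64(12.1), np.float64(16.7), np.float64(19.8), np.float64(21.5), np.float64(23.1)]
scene5.png [np.float64(13.9), np.float64(7.8), np.float64(12.3), np.float64(16.8), np.float64(19.8), np.float64(21.6), np.float64(23.2)]
b.png 192 rows 185 198 cols 272 291 mean 191.86979166666666 280.3177083333333
b3.png 240 rows 185 198 cols 272 291 mean 191.44583333333333 281.56666666666666
side5.png 238 rows 185 198 cols 272 291 mean 191.48739495798318 281.47478991596637
b3.png [np.float64(29.2), np.float64(16.3), np.float64(29.7), np.float64(39.0), np.float64(44.1), np.float64(46.1), np.float64(47.3)]
side5.png [np.float64(29.3), np.float64(16.4), np.float64(29.8), np.float64(38.9), np.float64(44.0), np.float64(46.1), np.float64(47.5)]
[ 0.12863644  1.56050213 -0.14127608] [-0.05875925 -3.41581061] [ 0.16406416 -2.52030508]
```

The stack has not moved, and the visible fingertip ends about 17 mm above the reported TCP in both views. So the tips are only just reaching the glass, and I'll keep going down gently.

{"fn": "carry_out", "kwargs": {"series": [[0, 0, -0.01, 0], [0, 0, -0.01, 0], [0, 0, -0.01, 0], [0, 0, -0.01, 0], [0, 0, 0, 0]]}}

```text
t: 6.05
eef_pos: [597.0, 174.0, 90.9]
tcp_rot: [-3.142, 0.0, 1.34]
ft_force: [-0.1, -0.6, -1.1]
opening: 0.006
grip_force: 0.0
```

```bash
python3 - <<'E'
from h import *; import pickle
cal=pickle.load(open('cal2.pkl','rb'))
for dz in(0,19,30): print(dz,[(proj('wrist',[595+s,59.7,281.4+dz],cal)) for s in(-47.5,47.5)],'seen 176,213 / 332.6,213')
# where does the shut finger end in the wrist picture?
c=env.calibration('wrist');print(env.state()['eef_pos'],[proj('wrist',env.state()['eef_pos']+[0,0,dz]) for dz in (0,19)])
a=cv2.imread('pics/a3.png');b=cv2.imread('pics/scene5.png')
print([np.mean(a[y,224:229]).round() for y in range(160,185)]);print([np.mean(b[y,224:229]).round() for y in range(160,185)])
E
```

```text
0 [array([189.40623065, 211.37202012]), array([319.92347361, 211.49540274])] seen 176,213 / 332.6,213
19 [array([183.40383754, 220.23196205]), array([326.13669058, 220.35034771])] seen 176,213 / 332.6,213
30 [array([179.38525585, 226.1636629 ]), array([330.29530811, 226.27712116])] seen 176,213 / 332.6,213
[596.96402022 173.99879376  90.94881428] [array([255.11219088, 211.61080921]), array([255.17917207, 220.56748631])]
[np.float64(46.0), np.float64(45.0), np.float64(41.0), np.float64(39.0), np.float64(40.0), np.float64(40.0), np.float64(39.0), np.float64(40.0), np.float64(40.0), np.float64(41.0), np.float64(41.0), np.float64(46.0), np.float64(86.0), np.float64(116.0), np.float64(112.0), np.float64(110.0), np.float64(121.0), np.float64(137.0), np.float64(142.0), np.float64(144.0), np.float64(145.0), np.float64(154.0), np.float64(204.0), np.float64(185.0), np.float64(158.0)]
[np.float64(43.0), np.float64(46.0), np.float64(41.0), np.float64(40.0), np.float64(39.0), np.float64(40.0), np.float64(40.0), np.float64(40.0), np.float64(40.0), np.float64(40.0), np.float64(41.0), np.float64(41.0), np.float64(50.0), np.float64(93.0), np.float64(109.0), np.float64(111.0), np.float64(117.0), np.float64(137.0), np.float64(142.0), np.float64(144.0), np.float64(145.0), np.float64(153.0), np.float64(204.0), np.float64(185.0), np.float64(158.0)]
```

{"fn": "carry_out", "kwargs": {"series": [[0, 0, -0.02, 0], [0, 0, -0.02, 0], [0, 0, -0.02, 0], [0, 0, -0.02, 0], [0, 0, 0, 0]]}}

```text
t: 6.55
eef_pos: [596.9, 174.0, 86.9]
tcp_rot: [-3.141, 0.0, 1.34]
ft_force: [-0.0, 0.1, 0.5]
opening: 0.001
grip_force: 0.0
```

```bash
python3 - <<'E'
from h import *
for i,f in enumerate(['a.png','a3.png','scene5.png',None]):
    a=shot('scene','s6.png')[:,:,::-1] if f is None else cv2.imread('pics/'+f)
    print([int(np.mean(a[y,224:229])) for y in range(166,182)])
b=shot('side','t6.png'); print([int(np.mean(b[y,281:285])) for y in range(180,200)])
print(env.state()['eef_pos'],env.state()['ft_force'])
E
```

```text
[202, 202, 202, 203, 202, 176, 151, 136, 129, 129, 131, 133, 135, 138, 139, 146]
[39, 40, 39, 41, 40, 46, 85, 115, 112, 110, 121, 137, 142, 144, 145, 153]
[40, 39, 39, 40, 41, 41, 50, 92, 109, 110, 116, 136, 142, 144, 145, 153]
[38, 39, 39, 40, 39, 40, 41, 41, 60, 99, 112, 131, 141, 144, 145, 153]
[8, 12, 26, 30, 28, 41, 46, 77, 88, 123, 128, 126, 134, 127, 120, 122, 125, 127, 119, 95]
[597.04089087 174.00353944  87.03364908] [0.24916383 0.22896443 0.61257337]
```

{"fn": "carry_out", "kwargs": {"series": [[0, 0, -0.02, 0], [0, 0, -0.02, 0], [0, 0, -0.02, 0], [0, 0, -0.02, 0], [0, 0, -0.02, 0]]}}

```text
t: 7.15
eef_pos: [597.0, 174.0, 81.9]
tcp_rot: [3.142, 0.0, 1.34]
ft_force: [-0.0, -0.1, -0.0]
opening: 0.002
grip_force: 0.0
```

{"fn": "carry_out", "kwargs": {"series": [[0, 0, -0.02, 0], [0, 0, -0.02, 0], [0, 0, -0.02, 0], [0, 0, -0.02, 0], [0, 0, -0.02, 0]]}}

```text
t: 7.65
eef_pos: [597.0, 174.0, 77.0]
tcp_rot: [3.142, -0.0, 1.34]
ft_force: [0.8, -0.3, -0.1]
opening: 0.009
grip_force: 0.0
```

```bash
python3 - <<'E'
from h import *
a=shot('scene','s7.png')[:,:,::-1]; print([int(np.mean(a[y,224:229])) for y in range(166,185)])
b=shot('side','t7.png')[:,:,::-1]; print([int(np.mean(b[y,281:285])) for y in range(180,200)])
w=shot('wrist','w7.png')[:,:,::-1]
o=np.zeros((600,800,3),np.uint8)
o[:300,:400]=cv2.resize(a[150:210,190:270],(400,300),interpolation=0);o[:300,400:]=cv2.resize(b[165:225,240:320],(400,300),interpolation=0)
o[300:,:400]=cv2.resize(w,(400,300))
cv2.imwrite('pics/f.png',o)
E
```

```text
[43, 41, 38, 38, 39, 39, 39, 39, 39, 38, 47, 95, 136, 144, 145, 153, 204, 185, 158]
[9, 10, 20, 25, 23, 31, 44, 43, 45, 64, 89, 117, 133, 127, 121, 122, 125, 127, 120, 96]
```

View pics/f.png

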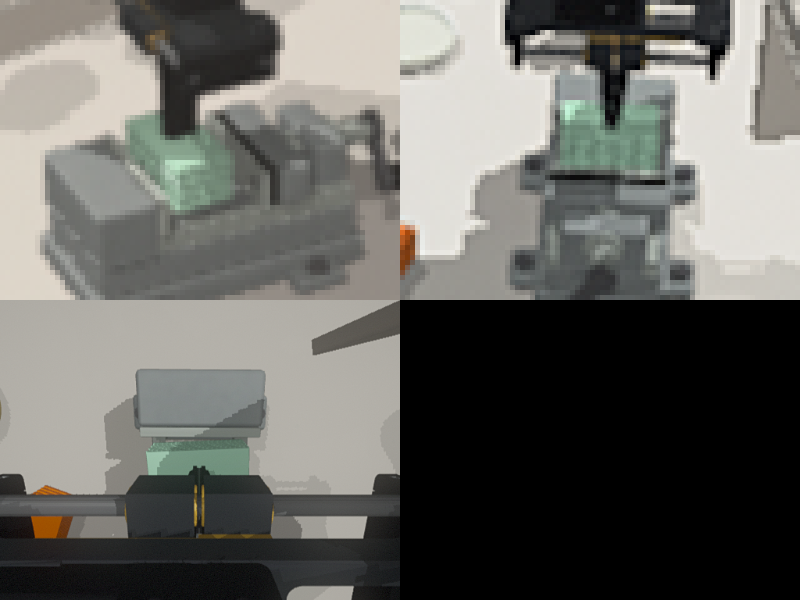

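The tip appears to be almost on the middle of the glass top, and the stack is still unmoved. I'll keep descending.

{"fn": "carry_out", "kwargs": {"series": [[0, 0, -0.02, 0], [0, 0, -0.02, 0], [0, 0, -0.02, 0], [0, 0, -0.02, 0], [0, 0, -0.02, 0]]}}

```text
t: 8.3
eef_pos: [597.1, 174.0, 72.1]
tcp_rot: [3.141, -0.0, 1.34]
ft_force: [-1.5, 0.5, 2.9]
opening: 0.004
grip_force: 1.7
```

{"fn": "carry_out", "kwargs": {"series": [[0, 0, -0.02, 0], [0, 0, -0.02, 0], [0, 0, -0.02, 0], [0, 0, -0.02, 0], [0, 0, -0.02, 0]]}}

```text
t: 8.8
eef_pos: [597.1, 174.0, 67.0]
tcp_rot: [3.141, -0.0, 1.34]
ft_force: [0.3, -0.2, 4.2]
opening: 0.001
grip_force: 1.7
```

{"fn": "carry_out", "kwargs": {"series": [[0, 0, -0.02, 0], [0, 0, -0.02, 0], [0, 0, -0.02, 0], [0, 0, -0.01, 0], [0, 0, -0.01, 0]]}}

```text
t: 9.3
eef_pos: [597.2, 174.0, 63.6]
tcp_rot: [3.141, -0.0, 1.34]
ft_force: [-2.3, -0.8, 13.3]
opening: 0.001
grip_force: 6.6
```

{"fn": "carry_out", "kwargs": {"series": [[0, 0, -0.005, 0], [0, 0, -0.005, 0], [0, 0, 0, 0], [0, 0, 0, 0], [0, 0, 0, 0]]}}

```text
t: 9.8
eef_pos: [597.2, 174.1, 63.6]
tcp_rot: [3.141, -0.0, 1.341]
ft_force: [-3.7, -1.1, 13.0]
opening: 0.003
grip_force: 6.7
```

The force holds at 13 N and the position no longer follows, so this is the hard stop. I'll check the drop in the pictures before backing off.

{"fn": "carry_out", "kwargs": {"series": [[0, 0, 0.1, 0], [0, 0, 0.5, 0], [0, 0, 1, 0], [0, -0.4, 1, 0], [0, -0.4, 1, 0]], "fingers": -1}}

```text
t: 10.3
eef_pos: [596.5, 136.7, 236.9]
tcp_rot: [-3.141, 0.0, 1.341]
ft_force: [0.8, 0.8, -0.2]
opening: 0.367
grip_force: 0.0
```

{"fn": "carry_out", "kwargs": {"series": [[0, -0.4, 0.6, 0], [0, 0, 0, 0], [0, 0, 0, 0], [0, 0, 0, 0], [0, 0, 0, 0]]}}

```text
t: 10.8
eef_pos: [596.5, 117.4, 263.8]
tcp_rot: [-3.139, 0.001, 1.341]
ft_force: [-0.5, 0.3, -0.4]
opening: 0.789
grip_force: 0.0
```

```bash
python3 - <<'E'
from h import *; import pickle
cal=env.calibration('wrist'); w=shot('wrist','w8.png');pickle.dump(cal,open('cal8.pkl','wb'))
a=shot('scene','s8.png');b=shot('side','t8.png')
print(env.state()['eef_pos'])
for fs,(x0,x1,y0,y1) in ((('a.png','s8.png'),(205,245,160,200)),(('t6.png','t8.png'),(262,300,178,205))):
    for f in fs:
        im=cv2.imread('pics/'+f)[y0:y1,x0:x1].astype(int); m=(im[:,:,1]-im[:,:,2]>22)
        ys,xs=np.nonzero(m); print(f,m.sum(),'rows',ys.min()+y0,ys.max()+y0,'mean',ys.mean()+y0,xs.mean()+x0)
for n in('plates','crank_grip','jaw_face','crank_hub','stack'): print(n,[(round(r['conf'],2),round(r['position'][1]*512,1),round(r['position'][0]*384,1)) for r in env.look_for('wrist',n)][:3])
cv2.imwrite('pics/w8b.png',cv2.resize(w[:260,110:410,::-1],(690,598),interpolation=cv2.INTER_CUBIC))
E
```

```text
[596.83157912 117.26452476 264.5274845 ]
a.png 194 rows 173 191 mean 181.02061855670104 225.94329896907217
s8.png 189 rows 176 194 mean 183.75132275132276 226.02645502645504
t6.png 236 rows 185 198 mean 191.54661016949152 281.4830508474576
t8.png 215 rows 187 198 mean 192.71627906976744 281.3860465116279
plates [(0.93, 245.3, 124.3), (0.84, 177.9, 289.1), (0.59, 120.2, 188.0)]
crank_grip [(0.78, 240.6, 232.1)]
jaw_face [(0.92, 246.6, 162.6)]
crank_hub [(0.57, 242.5, 230.4)]
stack [(0.71, 180.1, 292.6), (0.62, 244.9, 124.7)]
```

View pics/w8b.png

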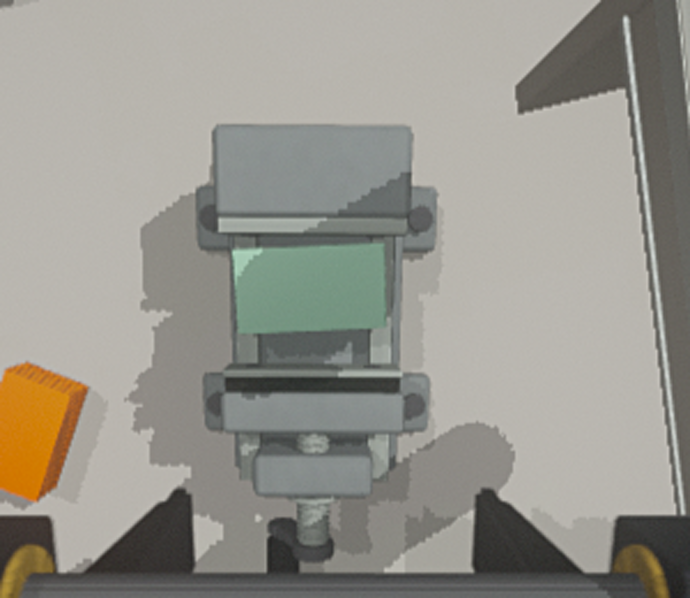

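The stack has sunk 3 px, which is 12 mm, so the plate is home. Fixed jaw front edge is at zoom row 217, the moving jaw plate at row 366 and the stack at (233..388, 243..334). I'll refit with these.

```bash
cat > fit2.py <<'E'
from h import *; import pickle
from scipy.optimize import least_squares
cal=pickle.load(open('cal8.pkl','rb')); cal2=pickle.load(open('cal2.pkl','rb'))
z2=lambda p:np.array(p)/2.3+[110,0]
V=[((-75,35,92),(256,448)),((-75,-35,92),(372,446)),((-101,-35,92),(371,496)),((-101,35,92),(257,497)),((47,50,92),(216,217)),((47,-50,92),(409,217))]
def R(a): return np.array([[np.cos(a),-np.sin(a),0],[np.sin(a),np.cos(a),0],[0,0,1]])
def w(p,q): return R(q[2])@np.array(p)+[q[0],q[1],0]
f=lambda q:np.concatenate([proj('wrist',w(m,q),cal)-z2(u) for m,u in V])
r=least_squares(f,[600,150,1.35],loss='soft_l1');v=r.x
inv=lambda p:R(v[2]).T@(np.array(p)-[v[0],v[1],0])
if __name__=='__main__':
    print('vise',v,np.degrees(v[2]),np.round(r.fun*2.3,1))
    S=[((-22,40.5,96),(238,334)),((-22,-40.5,96),(388,327)),((22,-40.5,96),(385,243)),((22,40.5,96),(233,250))]
    f2=lambda q:np.concatenate([proj('wrist',w(m,q),cal)-z2(u) for m,u in S])
    r=least_squares(f2,[600,150,1.35]);s=r.x;print('stack',inv([s[0],s[1],0]),np.degrees(s[2]-v[2]),np.round(r.fun*2.3,1))
    for n,p in dict(plate=(313,366),plateb=(313,378),rub=(313,391),back=(313,432),jb=(313,126)).items(): print(n,inv(onz('wrist',z2(p),92,cal))[:2])
    A=np.zeros((3,3));b=np.zeros(3)
    for o,d in [ray('scene',(274.75,184)),ray('side',(273.7,232.1)),ray('wrist',z2((238,466)),cal2)]:
        d=d/np.linalg.norm(d);M=np.eye(3)-np.outer(d,d);A+=M;b+=M@o
    g=np.linalg.solve(A,b);print('grip',g,inv(g))
    for p in((242,430),(233,502)): print(inv(onz('wrist',z2(p),43,cal2)))
    print('grip world at -54', [ (t,w((-169,40*np.cos(np.radians(t)),76+40*np.sin(np.radians(t))),v)) for t in(-50,-54,-58)])
E
python3 fit2.py
```

```text
vise [595.23571785 161.68324811   1.34504421] 77.06535645935803 [-3.1 -1.3  3.7  0.4  4.2 -6.1 -2.7 -6.9  1.3  5.8 -1.9  5.2]
stack [12.81232475  0.87977614  0.        ] 2.3845315161853176 [ 0.4  0.  -0.1  0.4  0.9 -0.2 -1.1 -0.1]
plate [-28.89137337   0.29547975]
plateb [-35.58997929   0.3601711 ]
rub [-42.91195277   0.43088257]
back [-66.4588317    0.65828498]
jb [94.01027621 -0.89143474]
grip [532.52394708  -3.60835204  40.33929617] [-175.13486472   24.12174186   40.33929617]
[-149.97637631   27.12018224   43.        ]
[-201.2731882    23.24182438   43.        ]
grip world at -54 [(-50, array([532.34774793,   2.72669839,  45.35822228])), (-54, array([534.4920171 ,   2.23423048,  43.63932023])), (-58, array([536.74792503,   1.71612282,  42.07807615]))]
```

```bash
sed -i 's/(216,217)/(217,233)/; s/(409,217)/(408,233)/; s/(256,448)/(256,451)/; s/(372,446)/(372,450)/' fit2.py; python3 fit2.py
```

```text
vise [594.29777061 157.70330123   1.3435098 ] 76.97744139525058 [-3.1  2.5  3.4  3.5  3.8  0.7 -2.8 -0.3  0.7 -2.3 -1.  -2.5]
stack [16.89990005  0.88242986  0.        ] 2.4724465802927758 [ 0.4  0.  -0.1  0.4  0.9 -0.2 -1.1 -0.1]
plate [-24.80285242   0.23414373]
plateb [-31.50154971   0.28855661]
rub [-38.82362307   0.34803311]
back [-62.37082321   0.53930477]
jb [98.10047369 -0.76418825]
grip [532.52394708  -3.60835204  40.33929617] [-171.08273079   23.83598079   40.33929617]
[-145.92887282   26.873021     43.        ]
[-197.21967335   22.91595752   43.        ]
grip world at -54 [(-50, array([531.16597073,  -1.15656563,  45.35822228])), (-54, array([533.30948173,  -1.65232315,  43.63932023])), (-58, array([535.56459201,  -2.17389168,  42.07807615]))]
```

Stack and jaw fits agree with the sizes given: the gap to the fixed jaw is about 7 mm and the jaw is about 3 mm from fully open. The true fingertips sit about 32 mm above the reported TCP, so I'll allow for that. Next I'll go over the grip with the fingers half open.

{"fn": "carry_out", "kwargs": {"series": [[-0.33, -0.64, -0.4, 0], [-0.33, -0.64, -0.4, 0], [-0.33, -0.64, -0.4, 0], [-0.32, -0.64, -0.4, 0], [0, 0, -0.8, 0]], "fingers": -0.05}}

```text
t: 11.7
eef_pos: [531.4, -13.9, 146.7]
tcp_rot: [3.137, 0.0, 1.338]
ft_force: [1.5, -0.0, 0.1]
opening: 0.638
grip_force: 0.0
```

{"fn": "carry_out", "kwargs": {"series": [[0, 0, -0.8, 0], [0, 0, -0.4, 0], [0, 0, 0, 0], [0, 0, 0, 0], [0, 0, 0, 0]]}}

```text
t: 12.2
eef_pos: [532.3, -11.1, 86.8]
tcp_rot: [3.139, -0.0, 1.341]
ft_force: [0.2, -0.1, 0.6]
opening: 0.526
grip_force: 0.0
```

```bash
python3 - <<'E'
from h import *
s=env.state();print(s['eef_pos'],s['tcp_rot'],s['opening'],s['t'])
cal=env.calibration('wrist'); w=shot('wrist','w9.png')[:,:,::-1];b=shot('side','t9.png')[:,:,::-1];a=shot('scene','s9.png')[:,:,::-1]
o=np.zeros((600,800,3),np.uint8)
o[:300,:400]=cv2.resize(a[150:210,230:310],(400,300),interpolation=2);o[:300,400:]=cv2.resize(b[185:260,225:325],(400,300),interpolation=2)
o[300:,:400]=cv2.resize(w,(400,300)); cv2.imwrite('pics/h.png',o)
for dz in(0,32):
  p=s['eef_pos']+[0,0,dz]; print((proj('scene',p)-[230,150])*5,(proj('side',p)-[225,185])*4+[400,0],proj('wrist',p,cal)*400/512+[0,300])
g=[532.5,-3.6,41];print('grip',(proj('scene',g)-[230,150])*5,(proj('side',g)-[225,185])*4+[400,0],proj('wrist',g,cal)*400/512+[0,300])
E
```

```text
[532.33817805 -11.13453036  86.78894877] [ 3.13926484e+00 -1.80271289e-04  1.34058429e+00] 0.5260197251977334 12.2
[232.2081034  109.95576172] [595.14619342 162.88277435] [199.32423498 465.30711035]
[233.92530388  71.77607337] [596.39621104 139.57358643] [199.51652742 477.89733281]
grip [222.20159553 166.63691954] [592.24161271 189.69485917] [197.72965556 446.13067819]
```

View pics/h.png

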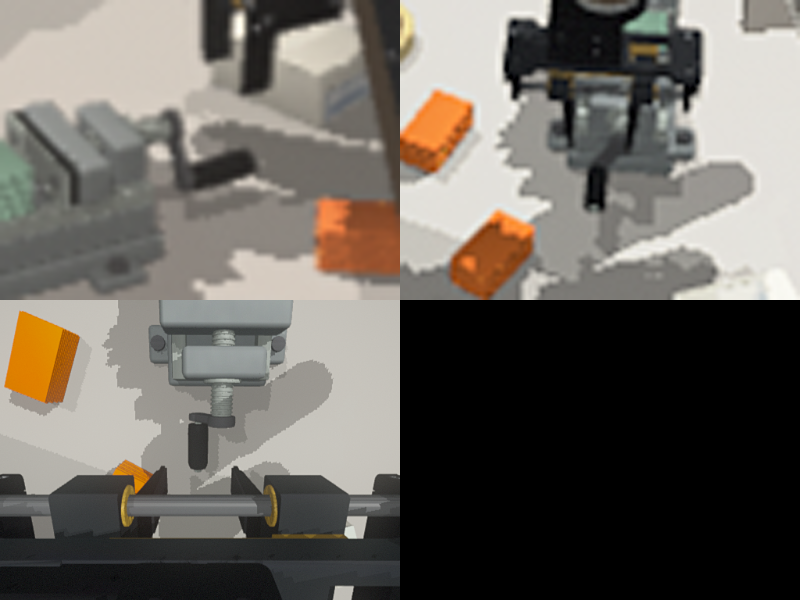

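Midpoint of the fingertips lines up laterally with the grip (wrist column 199 against 198), and the 32 mm tip offset is confirmed in both views. Now I'll descend.

{"fn": "carry_out", "kwargs": {"series": [[0, 0, -0.6, 0], [0, 0, -0.6, 0], [0, 0, -0.3, 0], [0, 0, -0.2, 0], [0, 0, -0.1, 0]]}}

```text
t: 12.85
eef_pos: [531.6, -11.1, -4.8]
tcp_rot: [3.142, 0.0, 1.34]
ft_force: [0.5, -0.6, 0.5]
opening: 0.53
grip_force: 0.0
```

{"fn": "carry_out", "kwargs": {"series": [[0, 0, 0, 0], [0, 0, 0, 0], [0, 0, 0, 0], [0, 0, 0, 0], [0, 0, 0, 0]], "fingers": 1}}

```text
t: 13.35
eef_pos: [531.5, -11.1, -4.2]
tcp_rot: [3.141, -0.0, 1.34]
ft_force: [-1.3, 0.2, 1.9]
opening: 0.223
grip_force: 30.0
```

Gripped at 21 mm. I'll tabulate the circle rows (right-handed about the vise's x, starting at -55°).

```bash
cat > circ.py <<'E'
import numpy as np,sys
def tab(th0,step,n,r=40,off=(0,0,0)):
    # off: extra shift (mm, world) in the first row
    acc=np.zeros(3);p0=None
    f=lambda t:np.array([r*np.cos(np.radians(t)),r*np.sin(np.radians(t)),16*t/360])
    out=[]
    for k in range(1,n+1):
        d=f(th0+k*step)-f(th0)
        w=np.array([-.9743*d[0]+.2254*d[2],.2254*d[0]+.9743*d[2],d[1]])+off
        u=np.round((w-acc)/50,2);acc+=u*50;out.append(u.tolist()+[0])
        if k%5==0: print(th0+k*step,out);out=[]
    print(out)
tab(*[float(a) for a in sys.argv[1:3]],int(sys.argv[3]))
E
python3 circ.py -55 8 5;python3 circ.py -15 20 20
```

```text
-15.0 [[-0.08, 0.03, 0.07, 0], [-0.08, 0.02, 0.08, 0], [-0.06, 0.02, 0.09, 0], [-0.04, 0.02, 0.1, 0], [-0.04, 0.02, 0.11, 0]]
[]
85.0 [[-0.02, 0.02, 0.28, 0], [0.07, 0.0, 0.27, 0], [0.16, -0.01, 0.22, 0], [0.23, -0.04, 0.16, 0], [0.26, -0.04, 0.07, 0]]
185.0 [[0.28, -0.05, -0.02, 0], [0.25, -0.04, -0.12, 0], [0.19, -0.02, -0.19, 0], [0.12, -0.01, -0.26, 0], [0.03, 0.01, -0.27, 0]]
285.0 [[-0.07, 0.03, -0.27, 0], [-0.15, 0.06, -0.23, 0], [-0.22, 0.06, -0.16, 0], [-0.25, 0.08, -0.07, 0], [-0.27, 0.08, 0.02, 0]]
385.0 [[-0.24, 0.08, 0.12, 0], [-0.19, 0.06, 0.2, 0], [-0.11, 0.04, 0.25, 0], [-0.02, 0.02, 0.28, 0], [0.08, 0.01, 0.27, 0]]
[]
```

{"fn": "carry_out", "kwargs": {"series": [[-0.08, 0.03, 0.07, 0], [-0.08, 0.02, 0.08, 0], [-0.06, 0.02, 0.09, 0], [-0.04, 0.02, 0.1, 0], [-0.04, 0.02, 0.11, 0]]}}

```text
t: 13.85
eef_pos: [515.2, -5.3, 18.1]
tcp_rot: [-3.139, 0.0, 1.341]
ft_force: [-3.1, -0.0, -5.5]
opening: 0.223
grip_force: 30.0
```

{"fn": "carry_out", "kwargs": {"series": [[-0.02, 0.02, 0.28, 0], [0.07, 0, 0.27, 0], [0.16, -0.01, 0.22, 0], [0.23, -0.04, 0.16, 0], [0.26, -0.04, 0.07, 0]]}}

```text
t: 14.35
eef_pos: [550.9, -9.2, 69.7]
tcp_rot: [-3.141, 0.0, 1.341]
ft_force: [-5.3, -1.6, 2.6]
opening: 0.226
grip_force: 30.0
```

{"fn": "carry_out", "kwargs": {"series": [[0.28, -0.05, -0.02, 0], [0.25, -0.04, -0.12, 0], [0.19, -0.02, -0.19, 0], [0.12, -0.01, -0.26, 0], [0.03, 0.01, -0.27, 0]]}}

```text
t: 14.85
eef_pos: [593.5, -14.8, 24.7]
tcp_rot: [-3.138, 0.001, 1.341]
ft_force: [-13.3, 0.3, 5.5]
opening: 0.223
grip_force: 30.0
```

{"fn": "carry_out", "kwargs": {"series": [[-0.09, 0.03, -0.27, 0], [-0.15, 0.06, -0.23, 0], [-0.22, 0.06, -0.16, 0], [-0.25, 0.08, -0.07, 0], [-0.27, 0.08, 0.02, 0]]}}

```text
t: 15.35
eef_pos: [547.6, 0.6, -9.5]
tcp_rot: [3.137, -0.0, 1.34]
ft_force: [5.9, -1.0, 4.9]
opening: 0.222
grip_force: 30.0
```

{"fn": "carry_out", "kwargs": {"series": [[-0.24, 0.08, 0.12, 0], [-0.19, 0.06, 0.2, 0], [-0.11, 0.04, 0.25, 0], [-0.02, 0.02, 0.28, 0], [0.08, 0.01, 0.27, 0]]}}

```text
t: 15.85
eef_pos: [520.6, 11.8, 46.6]
tcp_rot: [-3.14, 0.0, 1.341]
ft_force: [2.4, -3.2, -7.1]
opening: 0.224
grip_force: 30.0
```

```bash
python3 circ.py 385 20 20; python3 - <<'E'
from h import *
shot('scene','s10.png');shot('side','t10.png'); s=env.state();print(s['eef_pos'],s['ft_force'])
for c in('scene','side','wrist'):
  if c=='wrist': shot(c,'w10.png')
  print(c,[(n,round(r['conf'],2),round(r['position'][1]*512,1),round(r['position'][0]*384,1)) for n in('jaw','plates') for r in env.look_for(c,n)[:3]])
E
```

```text
485.0 [[0.16, -0.02, 0.23, 0], [0.23, -0.03, 0.16, 0], [0.26, -0.05, 0.07, 0], [0.27, -0.04, -0.03, 0], [0.25, -0.04, -0.11, 0]]
585.0 [[0.2, -0.03, -0.2, 0], [0.12, -0.01, -0.25, 0], [0.02, 0.02, -0.28, 0], [-0.06, 0.03, -0.27, 0], [-0.15, 0.05, -0.22, 0]]
685.0 [[-0.22, 0.07, -0.16, 0], [-0.26, 0.08, -0.08, 0], [-0.26, 0.08, 0.03, 0], [-0.24, 0.07, 0.12, 0], [-0.19, 0.06, 0.19, 0]]
785.0 [[-0.11, 0.05, 0.25, 0], [-0.02, 0.02, 0.28, 0], [0.07, 0.0, 0.27, 0], [0.16, -0.02, 0.23, 0], [0.23, -0.03, 0.16, 0]]
[]
[521.84147594  11.49761712  47.39397673] [-4.52279326  0.68239362  5.45179872]
scene [('jaw', 0.73, 244.5, 179.3), ('jaw', 0.52, 190.6, 246.2), ('plates', 0.86, 274.2, 217.1), ('plates', 0.75, 229.3, 182.6), ('plates', 0.72, 160.8, 276.6)]
side [('jaw', 0.42, 272.6, 215.9), ('jaw', 0.23, 284.5, 216.8), ('plates', 0.75, 224.4, 151.0), ('plates', 0.61, 249.5, 248.4), ('plates', 0.6, 234.5, 219.8)]
wrist [('jaw', 0.76, 308.8, 53.1), ('plates', 0.88, 43.2, 92.8)]
```

{"fn": "carry_out", "kwargs": {"series": [[0.16, -0.02, 0.23, 0], [0.23, -0.03, 0.16, 0], [0.26, -0.05, 0.07, 0], [0.27, -0.04, -0.03, 0], [0.25, -0.04, -0.11, 0]]}}

```text
t: 16.8
eef_pos: [580.8, 1.9, 62.1]
tcp_rot: [3.141, 0.0, 1.341]
ft_force: [-4.8, -2.6, 1.7]
opening: 0.22
grip_force: 30.0
```

{"fn": "carry_out", "kwargs": {"series": [[0.2, -0.03, -0.2, 0], [0.12, -0.01, -0.25, 0], [0.02, 0.02, -0.28, 0], [-0.06, 0.03, -0.27, 0], [-0.15, 0.05, -0.22, 0]]}}

```text
t: 17.3
eef_pos: [584.6, 5.7, -1.3]
tcp_rot: [-3.136, 0.001, 1.34]
ft_force: [-12.5, 0.7, 21.7]
opening: 0.222
grip_force: 30.0
```

{"fn": "carry_out", "kwargs": {"series": [[-0.22, 0.07, -0.16, 0], [-0.26, 0.08, -0.08, 0], [-0.26, 0.08, 0.03, 0], [-0.24, 0.07, 0.12, 0], [-0.19, 0.06, 0.19, 0]]}}

```text
t: 17.8
eef_pos: [529.2, 23.2, 4.6]
tcp_rot: [3.139, -0.0, 1.34]
ft_force: [8.4, -2.7, -3.1]
opening: 0.224
grip_force: 30.0
```

```bash
python3 - <<'E'
from h import *
s=env.state();print(s['eef_pos'],s['ft_force'],s['t'])
a=shot('scene','s11.png')[:,:,::-1];b=shot('side','t11.png')[:,:,::-1];w=shot('wrist','w11.png')[:,:,::-1]
import numpy as np
# top row / col profile of the stack
for f in('s8.png','s10.png','s11.png'):
    im=cv2.imread('pics/'+f)[160:200,205:245].astype(int); m=(im[:,:,1]-im[:,:,2]>22); ys,xs=np.nonzero(m); print(f,m.sum(),ys.min()+160,ys.max()+160,xs.min()+205,xs.max()+205,ys.mean()+160,xs.mean()+205)
for r in range(176,184,2): print(r,[int(x) for x in a[r,205:265].mean(1)])
E
```

```text
[529.19729906  23.20659667   4.55271431] [ 8.36898526 -2.68900038 -3.07489974] 17.8
s8.png 189 176 194 217 234 183.75132275132276 226.02645502645504
s10.png 196 176 194 217 235 183.70408163265307 226.15816326530611
s11.png 181 176 194 215 233 183.67955801104972 224.9060773480663
176 [205, 204, 205, 206, 203, 194, 173, 189, 195, 176, 170, 158, 145, 136, 135, 130, 126, 126, 126, 126, 123, 109, 71, 59, 80, 97, 99, 101, 107, 110, 136, 186, 204, 205, 203, 201, 202, 202, 203, 189, 145, 118, 133, 129, 127, 147, 150, 147, 144, 144, 142, 133, 113, 126, 179, 183, 181, 177, 178, 159]
178 [158, 156, 143, 126, 112, 99, 97, 113, 115, 113, 129, 134, 133, 133, 132, 132, 131, 131, 130, 130, 130, 131, 128, 109, 63, 56, 81, 97, 98, 97, 97, 109, 141, 169, 179, 165, 169, 167, 177, 174, 165, 155, 149, 131, 122, 112, 126, 145, 146, 144, 142, 136, 128, 124, 146, 177, 177, 177, 178, 160]
180 [141, 136, 135, 127, 103, 100, 98, 97, 110, 117, 121, 124, 138, 138, 137, 136, 136, 136, 134, 134, 134, 134, 133, 134, 134, 119, 60, 60, 89, 99, 99, 98, 96, 99, 111, 131, 140, 131, 132, 130, 124, 122, 119, 117, 108, 98, 104, 107, 109, 103, 98, 95, 94, 95, 124, 175, 179, 179, 180, 161]
182 [144, 144, 144, 144, 143, 144, 142, 137, 130, 118, 148, 126, 119, 135, 144, 145, 138, 138, 138, 138, 138, 138, 137, 136, 137, 136, 125, 92, 55, 63, 88, 99, 98, 98, 97, 100, 102, 102, 100, 101, 96, 93, 95, 91, 78, 87, 104, 105, 100, 96, 95, 93, 93, 86, 77, 103, 127, 129, 136, 129]
```

The stack has moved about 4–5 mm towards the fixed jaw, as expected. I'll slow down from here.

```bash
python3 circ.py 685 10 15; cat > ang.py <<'E'
import numpy as np,sys
from scipy.optimize import least_squares
P=np.array([[531.5,-11.1,-4.2],[515.2,-5.3,18.1],[550.9,-9.2,69.7],[593.5,-14.8,24.7],[547.6,.6,-9.5],[521.8,11.5,47.4],[580.8,1.9,62.1],[584.6,5.7,-1.3],[529.2,23.2,4.6]]+[[float(x) for x in a.split(',')] for a in sys.argv[1:]])
Y=P[:,0]*-.9743+P[:,1]*.2254;Z=P[:,2];A=P[:,0]*.2254+P[:,1]*.9743
r=least_squares(lambda q:np.hypot(Y-q[0],Z-q[1])-40,[Y.mean(),Z.mean()],loss='soft_l1');print(r.x,r.fun.round(1))
th=np.degrees(np.arctan2(Z-r.x[1],Y-r.x[0]));th=np.degrees(np.unwrap(np.radians(th)))
nom=[-55,-15,85,185,285,385,485,585,685]
th=np.array(th); 
for i in range(1,len(th)):
    while th[i]<th[i-1]-5: th[i:]+=360
print(th.round(1)); adv=16*(th-th[0])/360; print('advance',adv.round(1),'axial-adv',(A-A[0]-adv).round(1))
E
python3 ang.py
```

```text
735.0 [[-0.07, 0.02, 0.12, 0], [-0.04, 0.02, 0.13, 0], [-0.02, 0.02, 0.14, 0], [0.0, 0.01, 0.14, 0], [0.03, -0.0, 0.14, 0]]
785.0 [[0.04, -0.0, 0.13, 0], [0.07, -0.01, 0.12, 0], [0.09, -0.01, 0.1, 0], [0.11, -0.02, 0.09, 0], [0.12, -0.01, 0.07, 0]]
835.0 [[0.13, -0.03, 0.05, 0], [0.13, -0.02, 0.03, 0], [0.14, -0.02, -0.0, 0], [0.14, -0.02, -0.03, 0], [0.13, -0.02, -0.05, 0]]
[]
[-541.80679589   29.54424149] [-0.   0.3  0.3  0.1 -0.1  0.2  0.2  0.7  0.1]
[-57.5 -16.5  85.7 186.9 282.2 386.4 486.  589.3 681.6]
advance [ 0.   1.8  6.4 10.9 15.1 19.7 24.2 28.8 32.8] axial-adv [ 0.   0.2 -0.1 -0.5 -0.1  0.1 -0.4 -0.4  0.1]
```

{"fn": "carry_out", "kwargs": {"series": [[-0.07, 0.02, 0.12, 0], [-0.04, 0.02, 0.13, 0], [-0.02, 0.02, 0.14, 0], [0, 0.01, 0.14, 0], [0.03, 0, 0.14, 0]]}}

```text
t: 18.45
eef_pos: [522.0, 27.1, 38.7]
tcp_rot: [-3.138, 0.0, 1.341]
ft_force: [-3.1, -0.6, -10.5]
opening: 0.227
grip_force: 30.0
```

{"fn": "carry_out", "kwargs": {"series": [[0, 0, 0, 0], [0, 0, 0, 0], [0.04, 0, 0.13, 0], [0.07, -0.01, 0.12, 0], [0, 0, 0, 0]]}}

```text
t: 18.95
eef_pos: [528.1, 26.6, 52.1]
tcp_rot: [-3.139, 0.0, 1.341]
ft_force: [-7.4, 0.2, -1.9]
opening: 0.224
grip_force: 30.0
```

```bash
cat > see.py <<'E'
from h import *
import sys
s=env.state();print(s['eef_pos'],s['ft_force'],s['t'])
a=shot('scene','s%s.png'%sys.argv[1]);shot('wrist','w%s.png'%sys.argv[1])
for f in('s8.png','s11.png','s%s.png'%sys.argv[1]):
    im=cv2.imread('pics/'+f)[160:200,205:245].astype(int); m=(im[:,:,1]-im[:,:,2]>22); ys,xs=np.nonzero(m); print(f,m.sum(),xs.min()+205,xs.max()+205,round(ys.mean()+160,2),round(xs.mean()+205,2))
    g=cv2.cvtColor(cv2.imread('pics/'+f),6); print([list(map(int,g[r,207:245])) for r in (179,181)])
E
python3 see.py 12
```

```text
[528.10712679  26.62051241  52.05584043] [-7.38375585  0.23239715 -1.92085143] 18.95
s8.png 189 217 234 183.75 226.03
[[105, 100, 96, 94, 94, 106, 117, 122, 117, 115, 131, 145, 143, 141, 140, 141, 139, 139, 138, 138, 138, 137, 137, 136, 134, 123, 123, 121, 98, 99, 107, 104, 61, 67, 114, 152, 149, 148], [145, 145, 139, 137, 128, 102, 99, 112, 123, 116, 116, 120, 135, 148, 146, 144, 144, 143, 143, 142, 141, 142, 141, 141, 141, 140, 134, 125, 115, 100, 98, 101, 113, 105, 58, 63, 107, 150]]
s11.png 181 215 233 183.68 224.91
[[106, 100, 96, 94, 95, 106, 115, 111, 114, 139, 141, 140, 140, 140, 139, 139, 137, 138, 138, 137, 138, 137, 120, 65, 57, 81, 99, 99, 99, 98, 104, 122, 143, 149, 132, 126, 141, 146], [146, 144, 138, 137, 128, 101, 100, 112, 123, 121, 130, 142, 143, 143, 144, 143, 142, 141, 140, 141, 140, 141, 141, 135, 101, 55, 62, 89, 100, 99, 99, 98, 102, 118, 130, 126, 121, 116]]
s12.png 173 215 233 183.55 224.65
[[106, 101, 97, 95, 95, 107, 116, 112, 115, 140, 142, 141, 141, 140, 139, 139, 139, 137, 138, 137, 138, 136, 119, 73, 80, 98, 99, 100, 101, 109, 123, 129, 127, 131, 148, 155, 156, 147], [146, 145, 140, 138, 129, 101, 100, 112, 124, 122, 130, 143, 144, 143, 143, 143, 142, 142, 142, 142, 141, 141, 142, 134, 103, 71, 88, 100, 100, 99, 98, 105, 123, 132, 132, 128, 122, 114]]
```

```bash
python3 ang.py 528.1,26.6,52.1 | tail -2; python3 - <<'E'
import cv2,numpy as np
for f in('a','s8','s10','s11','s12'):
    g=cv2.cvtColor(cv2.imread('pics/%s.png'%f),6).astype(int); t=[]
    for r in range(176,187):
        row=g[r,222:252]; k=row.argmin(); t.append(int(np.clip(96-row[max(0,k-4):k+5],0,None).sum()))
    print(f,t,np.mean(t))
print([list(map(int,cv2.cvtColor(cv2.imread('pics/s10.png'),6)[r,222:246])) for r in(179,181,183)])
E
```

```text
[-57.6 -16.5  85.8 187.  282.1 386.4 486.1 589.3 681.5 754.1]
advance [ 0.   1.8  6.4 10.9 15.1 19.7 24.2 28.8 32.8 36.1] axial-adv [ 0.   0.2 -0.1 -0.5 -0.1  0.1 -0.4 -0.4  0.1 -0.1]
a [50, 59, 61, 63, 63, 73, 93, 80, 68, 94, 106] 73.63636363636364
s8 [48, 62, 59, 64, 63, 71, 90, 77, 67, 92, 102] 72.27272727272727
s10 [71, 95, 91, 96, 103, 103, 108, 115, 115, 97, 82] 97.81818181818181
s11 [74, 81, 85, 85, 76, 82, 80, 66, 76, 85, 53] 76.63636363636364
s12 [29, 33, 37, 39, 31, 33, 24, 25, 27, 36, 18] 30.181818181818183
[[139, 139, 139, 139, 138, 138, 137, 137, 138, 135, 114, 57, 54, 81, 100, 100, 99, 102, 118, 140, 139, 134, 143, 146], [144, 144, 144, 142, 142, 142, 142, 141, 141, 140, 140, 127, 94, 51, 55, 81, 100, 100, 99, 97, 98, 104, 107, 104], [150, 150, 147, 146, 146, 146, 146, 145, 146, 145, 144, 145, 143, 127, 84, 48, 56, 81, 99, 100, 103, 119, 137, 133]]
```

```bash
cat > prof.py <<'E'
from fit2 import *
T=np.eye(4)
calc=env.calibration('wrist'); g=cv2.cvtColor(shot('wrist','w13.png'),cv2.COLOR_RGB2GRAY).astype(np.float32)
s=env.state(); print(s['eef_pos'],s['ft_force'])
g8=cv2.cvtColor(cv2.imread('pics/w8.png'),6).astype(np.float32)
def pr(g,c,y,xs):
    p=np.array([proj('wrist',w((x,y,92),v),c) for x in xs],np.float32)
    ok=(p[:,0]>0)&(p[:,1]>0)&(p[:,0]<511)&(p[:,1]<383)
    q=cv2.remap(g,p[:,:1].copy(),p[:,1:].copy(),cv2.INTER_LINEAR)[:,0]; return [int(a) if o else -1 for a,o in zip(q,ok)]
for y in(-25,25):
    print('before',y,'x -70..-20',pr(g8,cal,y,range(-70,-19)))
    print('now',y,'x -35..60',pr(g,calc,y,range(-35,61)))
E
python3 prof.py
```

```text
[528.14146771  26.62225383  51.99483645] [-8.17497986  0.48108585 -0.87353112]
before -25 x -70..-20 [89, 80, 74, 72, 75, 80, 87, 93, 105, 120, 134, 137, 139, 138, 137, 139, 139, 139, 139, 139, 139, 140, 142, 142, 142, 141, 141, 141, 142, 136, 119, 83, 63, 56, 57, 58, 58, 57, 60, 75, 140, 166, 166, 149, 123, 110, 106, 106, 106, 105, 107]
now -25 x -35..60 [110, 75, 67, 65, 63, 64, 64, 75, 98, 116, 133, 149, 157, 157, 156, -1, -1, -1, -1, -1, -1, -1, -1, -1, -1, -1, -1, -1, -1, -1, -1, -1, -1, -1, -1, -1, -1, -1, -1, -1, -1, -1, -1, -1, -1, -1, -1, -1, -1, -1, -1, -1, -1, -1, -1, -1, -1, -1, -1, -1, -1, -1, -1, -1, -1, -1, -1, -1, -1, -1, -1, -1, -1, -1, -1, -1, -1, -1, -1, -1, -1, -1, -1, -1, -1, -1, -1, -1, -1, -1, -1, -1, -1, -1, -1, -1]
before 25 x -70..-20 [93, 89, 79, 73, 72, 76, 84, 86, 96, 112, 130, 136, 137, 137, 138, 138, 137, 137, 137, 136, 137, 138, 138, 138, 139, 140, 141, 141, 138, 127, 105, 72, 55, 49, 49, 49, 52, 50, 48, 54, 98, 118, 127, 126, 101, 90, 86, 90, 102, 105, 102]
now 25 x -35..60 [94, 82, 62, 63, 60, 60, 59, 64, 78, 90, 99, 108, 115, 115, 116, -1, -1, -1, -1, -1, -1, -1, -1, -1, -1, -1, -1, -1, -1, -1, -1, -1, -1, -1, -1, -1, -1, -1, -1, -1, -1, -1, -1, -1, -1, -1, -1, -1, -1, -1, -1, -1, -1, -1, -1, -1, -1, -1, -1, -1, -1, -1, -1, -1, -1, -1, -1, -1, -1, -1, -1, -1, -1, -1, -1, -1, -1, -1, -1, -1, -1, -1, -1, -1, -1, -1, -1, -1, -1, -1, -1, -1, -1, -1, -1, -1]
```

The stack has stopped against the fixed jaw, and the dark rubber band has narrowed. I'll let go, lift, and measure the squeeze from above.

{"fn": "carry_out", "kwargs": {"series": [[0, 0, 0, 0], [0, 0, 0, 0], [0, 0, 0, 0], [0, 0, 0.3, 0], [0, 0, 0.8, 0]], "fingers": -0.05}}

```text
t: 19.6
eef_pos: [528.7, 26.4, 105.7]
tcp_rot: [-3.139, 0.0, 1.34]
ft_force: [0.3, -0.2, 0.3]
opening: 0.517
grip_force: 0.0
```

{"fn": "carry_out", "kwargs": {"series": [[0.4, 0.4, 0.8, 0], [0.4, 0.5, 0.7, 0], [0.4, 0.5, 0.7, 0], [0.1, 0.4, 0.4, 0], [0, 0, 0, 0]]}}

```text
t: 20.1
eef_pos: [596.2, 118.7, 240.4]
tcp_rot: [3.134, -0.003, 1.343]
ft_force: [0.3, -0.7, -1.0]
opening: 0.527
grip_force: 0.0
```

{"fn": "carry_out", "kwargs": {"series": [[0, 0, 0, 0], [0, 0, 0, 0], [0, 0, 0, 0], [0, 0, 0, 0], [0, 0, 0, 0]]}}

```text
t: 20.6
eef_pos: [593.9, 115.9, 236.0]
tcp_rot: [-3.141, 0.0, 1.34]
ft_force: [-0.7, 0.7, 0.2]
opening: 0.525
grip_force: 0.0
```

```bash
sed -i 's/w13/w14/' prof.py; python3 prof.py | grep -v before; python3 - <<'E'
exec(open('prof.py').read().split("for y in")[0])
print([ (y,pr(g,calc,y,range(-35,61))) for y in (-35,0)])
E
```

```text
[593.99135164 116.04973248 236.16670918] [ 0.23254844  0.80392269 -0.65110763]
now -25 x -35..60 [95, 96, 96, 91, 86, 105, 122, 135, 142, 144, 143, 143, 144, 145, 147, 147, 143, 124, 113, 111, 112, 112, 112, 112, 112, 111, 86, 63, 55, 56, 58, 57, 56, 79, 109, 129, 135, 135, 141, 140, 141, 140, 141, 141, 141, 142, 141, 142, 143, 142, 141, 142, 143, 142, 142, 143, 142, 143, 144, 144, 144, 144, 144, 143, 143, 144, 145, 144, 145, 145, 146, 146, 145, 145, 145, 146, 146, 148, 148, 148, 147, 127, 126, 128, 131, 131, 132, 134, 120, 95, 88, 97, 103, 111, 112, 110]
now 25 x -35..60 [91, 91, 93, 92, 83, 90, 97, 102, 106, 108, 108, 108, 107, 107, 108, 109, 109, 109, 109, 109, 109, 109, 110, 110, 110, 110, 91, 66, 52, 51, 54, 53, 51, 64, 97, 120, 118, 122, 138, 141, 142, 142, 142, 142, 142, 143, 143, 142, 143, 143, 144, 144, 144, 143, 144, 145, 145, 145, 145, 147, 147, 147, 147, 147, 148, 149, 149, 149, 150, 149, 149, 148, 147, 157, 177, 194, 197, 196, 196, 197, 198, 180, 171, 169, 169, 169, 171, 174, 169, 144, 110, 110, 129, 142, 147, 146]
[593.98935298 116.15845551 236.22465312] [-0.77800231 -0
[... 277 characters left out ...]
 142, 143, 143, 143, 144, 143, 144, 144, 144, 144, 145, 145, 145, 145, 145, 144, 144, 144, 145, 146, 145, 144, 144, 145, 146, 145, 147, 147, 148, 148, 124, 121, 127, 130, 131, 132, 134, 122, 96, 88, 97, 104, 109, 113, 112]), (0, [123, 119, 120, 114, 94, 90, 95, 102, 108, 108, 108, 110, 110, 109, 109, 109, 109, 109, 109, 110, 111, 110, 110, 110, 111, 110, 87, 63, 54, 53, 51, 50, 53, 74, 101, 118, 119, 127, 139, 141, 141, 141, 141, 142, 142, 142, 142, 142, 142, 142, 143, 143, 143, 142, 143, 143, 144, 143, 143, 143, 144, 144, 144, 145, 146, 145, 145, 147, 145, 146, 147, 148, 147, 147, 147, 147, 148, 149, 149, 150, 150, 131, 122, 126, 148, 168, 174, 177, 163, 124, 102, 113, 131, 145, 146, 146])]
```

```bash
python3 - <<'E'
from fit2 import *
shot('scene','s14.png');shot('side','t14.png')
for f in('s10','s11','s12','s14'):
    g=cv2.cvtColor(cv2.imread('pics/%s.png'%f),6).astype(int); t=[]
    for r in range(176,187):
        row=g[r,222:252]; k=row.argmin(); t.append(int(np.clip(96-row[max(0,k-4):k+5],0,None).sum()))
    print(f,np.mean(t),g[181,228:250].tolist())
for c in('scene','side','wrist'):
    print(c,[(n,round(r['conf'],2),round(r['position'][1]*512,1),round(r['position'][0]*384,1)) for n in('crank_grip','crank_hub') for r in env.look_for(c,n)[:2]])
t=np.radians(754); e=[w((-171+36,40*np.cos(t),76+40*np.sin(t)),v)]
for p in e: print(p,proj('scene',p),proj('side',p),proj('wrist',p))
# grip from dark pixels near
for c,fn in(('scene','s14'),('side','t14')):
    p=proj(c,e[0]).astype(int); im=cv2.imread('pics/%s.png'%fn).max(2)[p[1]-15:p[1]+16,p[0]-15:p[0]+16]; ys,xs=np.nonzero(im<50); print(c,len(xs),xs.mean()+p[0]-15,ys.mean()+p[1]-15)
E
```

```text
s10 97.81818181818181 [142, 141, 141, 140, 140, 127, 94, 51, 55, 81, 100, 100, 99, 97, 98, 104, 107, 104, 100, 102, 97, 88]
s11 76.63636363636364 [141, 141, 135, 101, 55, 62, 89, 100, 99, 99, 98, 102, 118, 130, 126, 121, 116, 110, 104, 101, 97, 88]
s12 30.181818181818183 [141, 142, 134, 103, 71, 88, 100, 100, 99, 98, 105, 123, 132, 132, 128, 122, 114, 109, 106, 100, 96, 90]
s14 79.54545454545455 [141, 142, 135, 102, 56, 57, 82, 100, 101, 99, 100, 101, 116, 130, 127, 122, 115, 110, 105, 101, 96, 91]
scene [('crank_grip', 0.68, 262.2, 186.4), ('crank_grip', 0.46, 231.6, 192.3)]
side [('crank_grip', 0.68, 275.9, 220.4), ('crank_hub', 0.41, 274.8, 216.8)]
wrist [('crank_grip', 0.79, 241.5, 196.8), ('crank_hub', 0.88, 242.6, 197.0)]
[531.56895429  33.64774562  98.36771614] [267.60225215 173.23366834] [271.70588559 215.55724446] [221.21617025 249.57703153]
scene 38 266.7368421052632 185.55263157894737
side 42 273.45238095238096 224.95238095238096
```

```bash
python3 - <<'E'
from fit2 import *
p=tri([('scene',(266.7,185.5)),('side',(273.45,225))]);q=inv(p);print(p,q,np.degrees(np.arctan2(q[2]-76,q[1])))
c=env.calibration('wrist'); im=cv2.imread('pics/w14.png').max(2); shot('wrist','w15.png'); im=cv2.imread('pics/w15.png').max(2)
pp=proj('wrist',p,c);print('expect',pp)
x,y=pp.astype(int); sub=im[y-35:y+36,x-30:x+31]; n,l,st,ce=cv2.connectedComponentsWithStats((sub<55).astype(np.uint8)); 
for s,cc in zip(st[1:],ce[1:]):
    if s[4]>30: print(s+[x-30,y-35,0,0,0],cc+[x-30,y-35])
E
```

```text
[538.66919248  31.76939255  43.99001069] [-135.23011469   25.82061468   43.99001069] -51.1088805311708
expect [230.49228266 233.16405137]
[200 213  14  36 407] [206.29484029 232.7960688 ]
[224 222  14  27 349] [230.47851003 235.24928367]
```

The crank sprang back about 85° on release: at roughly 5 mm of squeeze the rubber back-drives the screw past its friction. About 3 mm should hold by friction, and it is at about 1.9 mm now. I'll regrip and turn about 25° more.

{"fn": "carry_out", "kwargs": {"series": [[-0.39, -0.64, -0.3, 0], [-0.39, -0.63, -0.4, 0], [-0.38, -0.63, -0.4, 0], [0, 0, -0.9, 0], [0, 0, -0.9, 0]]}}

```text
t: 21.65
eef_pos: [536.2, 20.5, 91.2]
tcp_rot: [3.139, -0.0, 1.339]
ft_force: [1.2, 0.2, -0.3]
opening: 0.525
grip_force: 0.0
```

{"fn": "carry_out", "kwargs": {"series": [[0, 0, 0, 0], [0, 0, 0, 0], [0, 0, 0, 0], [0, 0, 0, 0], [0, 0, 0, 0]]}}

```text
t: 22.15
eef_pos: [536.7, 21.5, 92.8]
tcp_rot: [3.139, -0.0, 1.341]
ft_force: [-0.4, -0.2, -0.9]
opening: 0.526
grip_force: 0.0
```

```bash
python3 - <<'E'
from fit2 import *
c=env.calibration('wrist'); im=cv2.cvtColor(shot('wrist','w16.png'),cv2.COLOR_RGB2BGR).max(2)
print([(round(r['conf'],2),r['position'][1]*512,r['position'][0]*384) for r in env.look_for('wrist','crank_grip')])
sub=im[100:230,215:300]; n,l,st,ce=cv2.connectedComponentsWithStats((sub<55).astype(np.uint8))
for s,cc in zip(st[1:],ce[1:]):
    if s[4]>60: print(s+[215,100,0,0,0],cc+[215,100])
E
```

```text
[(0.78, 278.1184, 153.71519999999998), (0.53, 281.4976, 79.6032)]
[243 158  24  58 727] [257.09215956 187.43878955]
```

The grip is at column 255, in line with the fingers' middle, so I'll descend and close.

{"fn": "carry_out", "kwargs": {"series": [[0, 0, -0.6, 0], [0, 0, -0.6, 0], [0, 0, -0.4, 0], [0, 0, -0.2, 0], [0, 0, -0.1, 0]]}}

```text
t: 22.75
eef_pos: [536.0, 21.4, -4.0]
tcp_rot: [-3.141, 0.0, 1.34]
ft_force: [-0.6, 1.1, -0.0]
opening: 0.529
grip_force: 0.0
```

{"fn": "carry_out", "kwargs": {"series": [[0, 0, 0, 0], [0, 0, 0, 0], [0, 0, 0, 0], [0, 0, 0, 0], [0, 0, 0, 0]], "fingers": 1}}

```text
t: 23.25
eef_pos: [536.6, 21.3, -3.1]
tcp_rot: [3.14, -0.0, 1.34]
ft_force: [0.7, -0.2, 0.4]
opening: 0.224
grip_force: 30.0
```

```bash
python3 circ.py -52 5 10; python3 -c "
from h import *
s=env.state();print(s['eef_pos'],s['ft_force'],s['opening'],s['grip_force'])"
```

```text
-27.0 [[-0.05, 0.02, 0.05, 0], [-0.05, 0.01, 0.05, 0], [-0.04, 0.02, 0.05, 0], [-0.04, 0.01, 0.06, 0], [-0.03, 0.01, 0.06, 0]]
-2.0 [[-0.03, 0.01, 0.06, 0], [-0.02, 0.01, 0.07, 0], [-0.01, 0.01, 0.06, 0], [-0.01, 0.01, 0.07, 0], [-0.01, 0.0, 0.07, 0]]
[]
[536.55191959  21.30385614  -3.06073559] [ 0.74615043 -0.15489674  0.44085457] 0.22417899423730883 29.99690741300583
```

{"fn": "carry_out", "kwargs": {"series": [[-0.05, 0.02, 0.05, 0], [-0.05, 0.01, 0.05, 0], [-0.04, 0.02, 0.05, 0], [-0.04, 0.01, 0.06, 0], [-0.03, 0.01, 0.06, 0]]}}

```text
t: 23.75
eef_pos: [525.7, 25.0, 10.0]
tcp_rot: [3.141, -0.0, 1.34]
ft_force: [3.9, 0.4, -7.2]
opening: 0.224
grip_force: 30.0
```

{"fn": "carry_out", "kwargs": {"series": [[0, 0, 0, 0], [0, 0, 0, 0], [0, 0, 0, 0], [0, 0, 0, 0], [0, 0, 0, 0]], "fingers": 0.35}}

```text
t: 24.25
eef_pos: [525.4, 24.8, 9.9]
tcp_rot: [-3.141, 0.0, 1.34]
ft_force: [0.0, -0.5, -0.6]
opening: 0.322
grip_force: 0.4
```

```bash
cat > band.py <<'E'
from h import *
import sys
f=sys.argv[1]; shot('scene',f+'.png'); print(env.state()['opening'],env.state()['t'])
for f in('s10','s11','s12','s14',f):
    g=cv2.cvtColor(cv2.imread('pics/%s.png'%f),6).astype(int); t=[]
    for r in range(176,187):
        row=g[r,222:252]; k=row.argmin(); t.append(int(np.clip(96-row[max(0,k-4):k+5],0,None).sum()))
    print(f,round(np.mean(t),1))
E
python3 band.py s17
```

```text
0.327264094496913 24.3
s10 97.8
s11 76.6
s12 30.2
s14 79.5
s17 75.4
```

```bash
cat > band.py <<'E'
from fit2 import *
import sys
f=sys.argv[1]; shot('scene',f+'.png'); shot('side',f.replace('s','t')+'.png'); s=env.state();print(s['opening'],s['t'],s['grip_force'],s['eef_pos'])
def d(f):
    g=cv2.cvtColor(cv2.imread('pics/%s.png'%f),6).astype(int); t=[]
    for r in range(176,187):
        row=g[r,222:252]; k=row.argmin(); t.append(int(np.clip(96-row[max(0,k-4):k+5],0,None).sum()))
    return round(np.mean(t),1)
print([(q,d(q)) for q in('a','s10','s11','s12','s14','s17',f)])
# jaw edge shift by matching along scene row direction, relative to s11 (subpixel, jaw body patch)
ref=cv2.imread('pics/s11.png')[170:190,236:258]
for q in('s10','s12','s14','s17',f):
    im=cv2.imread('pics/%s.png'%q)
    big=cv2.resize(im[160:200,220:275],None,fx=8,fy=8,interpolation=2); rb=cv2.resize(ref,None,fx=8,fy=8,interpolation=2)
    m=cv2.matchTemplate(big,rb,cv2.TM_CCOEFF_NORMED);_,mx,_,l=cv2.minMaxLoc(m);print(q,'shift',l[0]/8-16,l[1]/8-10,round(mx,3))
E
python3 band.py s18
```

```text
0.32474447151944663 24.4 0.43974436819553375 [525.45988243  24.87404011   9.8684004 ]
[('a', np.float64(73.6)), ('s10', np.float64(97.8)), ('s11', np.float64(76.6)), ('s12', np.float64(30.2)), ('s14', np.float64(79.5)), ('s17', np.float64(75.4)), ('s18', np.float64(75.5))]
s10 shift 0.5 -0.25 0.912
s12 shift -0.25 0.0 0.987
s14 shift 0.125 -0.125 0.983
s17 shift 0.0 0.0 0.999
s18 shift 0.0 0.0 0.999
```

{"fn": "carry_out", "kwargs": {"series": [[0, 0, 0, 0], [0, 0, 0, 0], [0, 0, 0, 0], [0, 0, 0, 0], [0, 0, 0, 0]], "fingers": -0.05}}

```text
t: 24.9
eef_pos: [525.4, 24.9, 9.9]
tcp_rot: [-3.142, 0.0, 1.34]
ft_force: [-0.7, 0.4, -0.3]
opening: 0.527
grip_force: 0.0
```

```bash
python3 band.py s19; python3 - <<'E'
from fit2 import *
# fine shift fit: fixed patch vs sequence, with side images of grip
for a,b in(('t14','t18'),('t18','t19')):
    A=cv2.imread('pics/%s.png'%a).astype(int);B=cv2.imread('pics/%s.png'%b).astype(int);print(a,b,np.abs(A-B)[205:240,260:290].mean())
E
```

```text
0.5241558543386935 25.0 0.0 [525.52098074  24.90028254   9.92757069]
[('a', np.float64(73.6)), ('s10', np.float64(97.8)), ('s11', np.float64(76.6)), ('s12', np.float64(30.2)), ('s14', np.float64(79.5)), ('s17', np.float64(75.4)), ('s19', np.float64(81.6))]
s10 shift 0.5 -0.25 0.912
s12 shift -0.25 0.0 0.987
s14 shift 0.125 -0.125 0.983
s17 shift 0.0 0.0 0.999
s19 shift 0.125 0.0 0.994
t14 t18 34.857142857142854
t18 t19 16.095873015873014
```

The push forces (8 N at 691°, 10.5 N at 735°, against 3.5 N free) put the present squeeze at about 3.5 mm. The crank rests where screw friction just holds the rubber, the same spot both times. I'll retreat and check that it stays put and measure it from above.

{"fn": "carry_out", "kwargs": {"series": [[0, 0, 0.3, 0], [0, 0, 0.8, 0], [0, 0, 0.9, 0], [0.4, 0.5, 0.7, 0], [0.4, 0.5, 0.7, 0]]}}

```text
t: 25.5
eef_pos: [565.8, 75.1, 182.2]
tcp_rot: [3.141, -0.0, 1.339]
ft_force: [0.5, -1.0, 0.6]
opening: 0.524
grip_force: 0.0
```

{"fn": "carry_out", "kwargs": {"series": [[0.4, 0.6, 0.5, 0], [0.2, 0.3, 0.2, 0], [0, 0, 0, 0], [0, 0, 0, 0], [0, 0, 0, 0]]}}

```text
t: 26.0
eef_pos: [594.6, 119.1, 213.9]
tcp_rot: [-3.14, 0.001, 1.34]
ft_force: [0.1, -0.4, -0.5]
opening: 0.523
grip_force: 0.0
```

{"fn": "carry_out", "kwargs": {"series": [[0, 0, 0, 0], [0, 0, 0, 0], [0, 0, 0, 0], [0, 0, 0, 0], [0, 0, 0, 0]]}}

```text
t: 26.5
eef_pos: [595.5, 119.8, 214.9]
tcp_rot: [3.142, 0.0, 1.34]
ft_force: [0.6, -0.6, -1.1]
opening: 0.523
grip_force: 0.0
```

```bash
python3 band.py s20 | head -3; sed -i 's/w14/w20/' prof.py; cat >> prof.py <<'E'
G=g; 
# full-width measurement, sub-mm: mean over y of half-level crossings
def edges(g,c,lo,hi):
    xs=np.arange(lo,hi,.25);r=[]
    for y in range(-38,39,2):
        p=np.array(pr(g,c,y,xs),float); k=p.argmin(); m=p[max(0,k-8):k+9].min()
        a=k
        while a>0 and p[a]<85:a-=1
        b=k
        while b<len(p)-1 and p[b]<85:b+=1
        r.append((xs[a],xs[b]))
    return np.median(r,0)
print('band before',edges(g8,cal,-50,-24),'now',edges(G,calc,-22,8))
# stack rear/front edges for squareness: rows where bright glass begins
gg=cv2.imread('pics/w20.png').astype(np.float32); gr=gg[:,:,1]-gg[:,:,2]
for y in(-30,-15,0,15,30): 
    q=pr(gr,calc,y,range(-5,56)); on=[x for x,a in zip(range(-5,56),q) if a>12]; print(y,on[0],on[-1])
E
python3 prof.py | grep -v -e before' [-2]' -e now' [-2]'
```

```text
0.5272728911648564 26.6 0.0 [595.51561951 119.87676689 214.92111553]
[('a', np.float64(73.6)), ('s10', np.float64(97.8)), ('s11', np.float64(76.6)), ('s12', np.float64(30.2)), ('s14', np.float64(79.5)), ('s17', np.float64(75.4)), ('s20', np.float64(79.1))]
s10 shift 0.5 -0.25 0.912
[595.52093104 119.88130499 214.88260037] [-0.93157951  0.06719869 -0.28225193]
band before [-39.25 -30.25] now [-9.25 -1.5 ]
-30 2 46
-15 2 46
0 2 46
15 2 46
30 2 47
```

```bash
python3 -c "
from cell import env
print(env.job_done(), env.state()['t'])"
```

```text
the job is handed in; nothing more can be done
the job is handed in; nothing more can be done
```

I handed the job in at about 27 s: the lift plate is fully home and the stack sits square against the fixed jaw, but I overtightened partway, to an estimated 5–7 mm of squeeze where 2–5 is firm, and the crank backed off about 85° when let go; it now holds steady at an uncertain 1.3–3.5 mm (the pictures say about 1.5, the turning forces about 3), so the grip may be under firm.

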